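# Cure a batch of miniatures: timer off, load the box, shut it, one click per figure

### The job

Turn the curing box's timer dial back to off against its stop, then raise the lid and stand every grey figure from the desk upright on the chamber floor, anywhere inside. Shut the lid fully, and only then set the timer: from the stop, one click clockwise for each figure in the box. The lamp is harmful, so never have the timer on while the lid is raised, and leave the dropper bottle, jar and paint pot where they are.

Things in the scene. Friction and masses are not known exactly. Their poses are not given: they have to be found in the camera images.
- curer: curing box, bolted to the desk: open-topped grey chamber 200 mm (its x) by 240 mm (its y), 85 mm high, walls 6 mm, inner floor 5 mm above the desk; a black console (200 by 105 mm, also 85 mm high) lies along its +y side. Origin: centre of the chamber's underside; at yaw 0 its +x points away from the robot; yaw varies by 0.15 rad either way
- lid (a joint): angle of the amber see-through lid, rad: 0 shut, 1.6 fully raised (its stop, just past upright); hinged along the chamber's far (+x) edge. A friction hinge holds it at any angle (1 to 4 N at the bar to move it); 250 g. It starts between 0 and 0.2
- lid_bar (a point): middle of the lid's round steel pull bar, 12 mm thick, 100 mm long, parallel to the hinge, in the lid's plane, 240 mm from the hinge line; two 10 mm arms join its ends to the lid. Lid shut: 89 mm above the desk, 40 mm in front of the chamber's front wall, free space below it. Lid upright: it is the top edge, 325 mm above the desk
- lid_hinge (a point): middle of the lid's hinge line, 89 mm above the desk, at x = +100 mm of the curing box; the hinge line runs along the box's y
- dial (a joint): angle of the timer dial, rad: 0 = off, hard against its stop; grows clockwise seen from above; each click is 0.5236 rad (30 degrees), up to 7 clicks (3.665, the other stop). A spring detent pulls it into the nearest click when let go; about 0.1 N m turns it over a click. It starts 3 or more clicks on
- dial_grip (a point): on the dial's upright axis, 123 mm above the desk, where to grip it; at x = -10, y = +175 mm of the curing box. The dial: black bar 42 mm long, 14 mm thick, 96 to 134 mm above the desk, on a 44 mm disc. This frame turns with it: x lies along the bar, -x is the end with the white line, which points at the long tick (towards -x of the box) when off; short ticks mark the clicks
- fig1: grey robed miniature figure, about 40 g, standing on a round black base (diameter 40 mm, 5 mm thick); origin at the centre of the base's underside, z up through the head. Above the base the body is an upright round column 24 mm across from 5 to 38 mm high (grip it there, from any side), then a round head, top at 51 mm.  (always there)
- fig2: grey robed miniature figure, about 40 g, standing on a round black base (diameter 40 mm, 5 mm thick); origin at the centre of the base's underside, z up through the head. Above the base the body is an upright round column 24 mm across from 5 to 38 mm high (grip it there, from any side), then a round head, top at 51 mm.  (always there)
- fig3: grey robed miniature figure, about 40 g, standing on a round black base (diameter 40 mm, 5 mm thick); origin at the centre of the base's underside, z up through the head. Above the base the body is an upright round column 24 mm across from 5 to 38 mm high (grip it there, from any side), then a round head, top at 51 mm.  (may be absent)
- fig4: grey robed miniature figure, about 40 g, standing on a round black base (diameter 40 mm, 5 mm thick); origin at the centre of the base's underside, z up through the head. Above the base the body is an upright round column 24 mm across from 5 to 38 mm high (grip it there, from any side), then a round head, top at 51 mm.  (may be absent)
- fig5: grey robed miniature figure, about 40 g, standing on a round black base (diameter 40 mm, 5 mm thick); origin at the centre of the base's underside, z up through the head. Above the base the body is an upright round column 24 mm across from 5 to 38 mm high (grip it there, from any side), then a round head, top at 51 mm.  (may be absent)
- dropper: bystander: dropper bottle, 25 mm across, 72 mm high, origin at its underside
- jar: bystander: glass jar, 64 mm across, 70 mm high, origin at its underside
- paintpot: bystander: small paint pot, 36 mm across, 38 mm high, origin at its underside
There are look-alikes about, which are no part of the job. Leave any pink or yellow look-alike of the fig1 alone.

How it is judged:
By the outcome, as a careful person would: the job done as asked, in the order asked, and still so for the second after the job is handed in, with the robot touching nothing.
Of fig3, fig4, fig5 only 1 to 3 are there at a start; the rules pass over those that are not, and their reading is None.
At some moment in a run one of fig1, fig2, fig3, fig4, fig5 may be knocked a few centimetres aside while the robot is not near it.
It also fails if it takes over 210 s, if anything falls off the work surface, if the arm or the gripper's body presses on something with over 40 N, if the wrist force passes 120 N, or if a joint passes its speed limit or range.

### The arm

A 7-joint arm with a two-finger parallel gripper is mounted at the origin on the work surface. World frame = base frame: x ahead of the robot, y to its left, z up, the work surface at z = 0. Lengths are in m, angles in rad, forces in N, time in s.
With the tool pointing down it reaches from about 0.425 to 0.875 m from the base axis. Payload 4.7 kg.
Tool frame: the origin (TCP) lies at the very end of the fingers, on their centre line; the grasp point (between the pads) lies 19 mm behind it (ctrl.grasp_offset is the distance from the TCP to the grasp point, in m); z points along the fingers, y is the direction in which the jaws open and shut (so a half turn about z gives the same grasp; the last joint's range is limited). The gripper opens to 87 mm and grips with 3 to 60 N. Pads are 19 mm wide; open, the fingers measure 117 mm over their backs; the gripper's body (75 mm by 190 mm) begins 51 mm behind the grasp point.
Start: joints at [-1.18, 0.321, -0.07, 1.45, 0.023, 1.371, -0.057], TCP at [0.239, 0.604, 0.223] pointing down, gripper open.
Joint ranges: [-2.86, 2.86], [-0.3, 2.09], [-1.38, 1.24], [0.06, 2.45], [-1.56, 4.7], [0.09, 2.05], [-2.69, 2.69]. Speed limits (rad/s): [2.57, 2.57, 3.14, 3.14, 3.14, 3.14, 3.14].

### API

Orientations are given as a rotation vector (axis times angle).
In Python, from bench import ctrl gives the robot as it stands.
- The arm moves only by the shell command python3 -m creep 'ROWS' [FORCE]. ROWS is JSON, a list that holds one entry, the list of rows, each a list of 7 numbers: the opening, from 0 (shut) to 1 (fully open), then the shift along the tool's x, y, z in mm, then the turn, a rotation vector about the tool's x, y, z in rad. In form: [[[grip, dx, dy, dz, rx, ry, rz], ...]]. A call has 1 to 5 rows; each row is the pose to reach, as a shift and turn from the pose commanded when the call began, along the tool's axes at that moment; what a row does not reach only later rows make up. A row lasts 1/10 s, in which the tool goes at most 50 mm and 8.59 degrees, less where a joint would pass 70% of its speed; a pose out of reach is approached as far as the arm can. A call with a gripper value outside its range is refused whole. The fingers move at their own pace and stop on an object; FORCE is the grip in N (left out, the last holds). Time passes only in rows, so rows that repeat a pose let the fingers close. It gives the time, the measured TCP pose, the force and the opening at its end, in the units of the state.
- ctrl.get_state(): the state, without advancing time (a new reading comes with each control period).
- ctrl.get_image(name): name is "scene" or "top" or "wrist"; returns the picture (480x640x3 uint8, red, green, blue); there is no depth.
- ctrl.camera_params(name): a dict with "K" (3x3 intrinsics, pixels), "pose" (4x4, takes a point from camera to world coordinates). Camera axes: x right, y down, z forward; pixel columns grow to the right and rows downward; lengths in m; the calibration is good to about 2 mm. The wrist camera is an equidistant fisheye: a pixel r from the principal point sees the ray r / f radians off the axis. A picture is of the moment at which its call begins: read the wrist's pose just before it. camera_params takes no time and is no camera call; for the wrist camera it gives the pose at the moment of the call.
- ctrl.close_job(): hands the job in, once; it reports no verdict.
The state is a dict: "time": time; "joint_positions": joint angles; "qd": joint speeds; "joint_torque": joint torques, N m; "position": TCP position; "tool_rot": TCP orientation; "ft_force": force on the tool from outside, world axes, zero at the start; "torque": the same for the moment, N m; "grip_width": opening from 0.0 (shut) to 1.0 (fully open).
Only numpy, scipy, OpenCV 4.12 (cv2) and the standard library are available. Lean on these libraries where they do the work, as an engineer would, in place of code of your own. Each camera call takes 0.05 s, during which the arm holds its last target. There are 200 camera calls.

## Working session

There is one attempt and no reset: what is moved stays moved. The work goes in short steps, Python scripts to look and compute and a shell command to move; the robot and the scene stay as the last step left them, time stands still between calls to the robot, and variables do not carry over. Pictures are saved under pics/ and viewed, about 12 in all and at most 16, crops included, and the job is handed in when it is done.

```bash
mkdir -p pics; ls; python3 - <<'E'
from bench import ctrl
import cv2
s=ctrl.get_state();print(s['time'],s['position'],s['tool_rot'],s['grip_width'])
for n in ('top','scene'):
    cv2.imwrite(f'pics/{n}0.png',ctrl.get_image(n)[:,:,::-1])
    p=ctrl.camera_params(n);print(n,p['K'],p['pose'])
E
```

```text
pics
0.0 [0.23903026 0.60389185 0.22147162] [-5.88291436e-01 -3.08578054e+00  2.88183861e-03] 0.9995825564178897
top [[619.07179696   0.         331.66723439]
 [  0.         619.07179696 246.41783971]
 [  0.           0.           1.        ]] [[-0.02358678 -0.98934017  0.14370001  0.34480399]
 [-0.99964341  0.02513992  0.0090018  -0.01389547]
 [-0.01251845 -0.14343644 -0.98958035  1.80383751]
 [ 0.          0.          0.          1.        ]]
scene [[575.13565321   0.         326.21796287]
 [  0.         575.13565321 232.70014915]
 [  0.           0.           1.        ]] [[ 0.25345144  0.70274312 -0.66476648  1.40934767]
 [ 0.96734035 -0.18687357  0.17126269 -0.21693639]
 [-0.00387361 -0.68646222 -0.72715515  1.03430039]
 [ 0.          0.          0.          1.        ]]
```

View pics/top0.png

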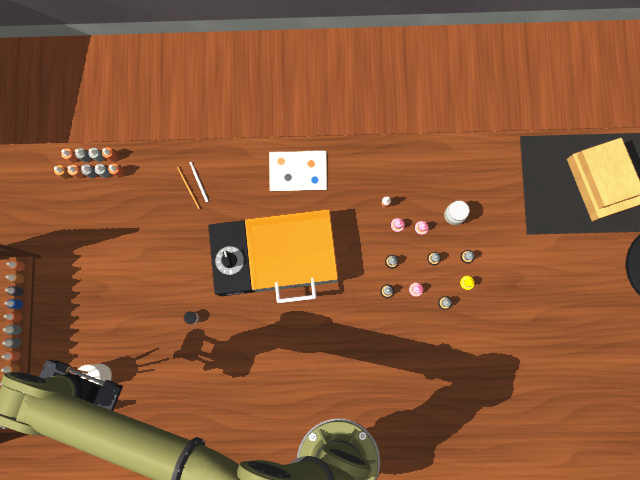

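View pics/scene0.png

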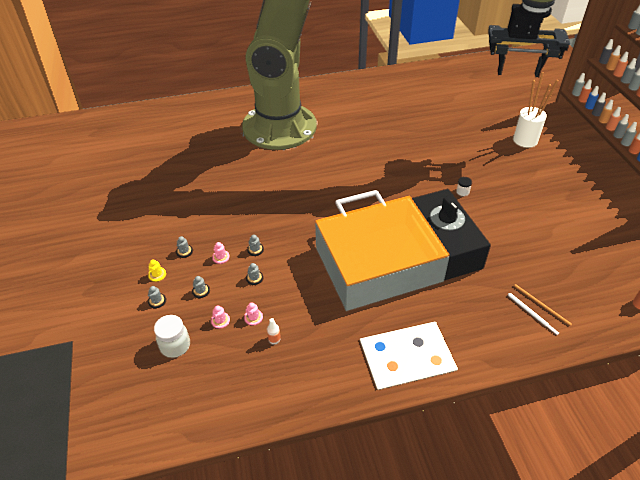

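The top view shows five grey figures near (392,261), (434,258), (468,257), (387,291) and (445,302). The things that could be mistaken for them are pink figures at (398,225), (422,228) and (416,289), and a yellow one at (467,283). The bystanders are the dropper (386,201), jar (457,212) and paint pot (190,317). I'll check this in an enlarged crop.

```bash
python3 - <<'E'
import cv2,numpy as np
a=cv2.imread('pics/top0.png')
l=cv2.resize(a[195:315,200:345],None,fx=4,fy=4,interpolation=cv2.INTER_CUBIC)[:, :580]
r=cv2.resize(a[190:315,370:490],None,fx=4,fy=4,interpolation=cv2.INTER_CUBIC)
cv2.imwrite('pics/cl.png',l);cv2.imwrite('pics/cr.png',r)
E
cat > h.py <<'E'
from bench import ctrl
import numpy as np, cv2
from scipy.spatial.transform import Rotation as R
def px2w(name,u,v,z,P=None):
    P=P or ctrl.camera_params(name);K=P['K'];T=np.array(P['pose'])
    x=(u-K[0][2])/K[0][0];y=(v-K[1][2])/K[1][1]
    if name=='wrist':
        r=np.hypot(x,y);d=np.array([x/r*np.sin(r),y/r*np.sin(r),np.cos(r)])
    else: d=np.array([x,y,1.])
    d=T[:3,:3]@d;o=T[:3,3]
    return o+d*(z-o[2])/d[2]
def w2px(name,p,P=None):
    P=P or ctrl.camera_params(name);K=P['K'];T=np.array(P['pose'])
    c=T[:3,:3].T@(np.array(p)-T[:3,3])
    if name=='wrist':
        r=np.hypot(c[0],c[1]);t=np.arctan2(r,c[2]);x,y=c[0]/r*t,c[1]/r*t
    else: x,y=c[0]/c[2],c[1]/c[2]
    return K[0][0]*x+K[0][2],K[1][1]*y+K[1][2]
def delta(p,yaw=None):
    """tool-frame shift (mm) and turn to reach TCP p with tool down, tool y at world angle yaw (mod pi)"""
    s=ctrl.get_state();A=R.from_rotvec(s['tool_rot'])
    d=A.inv().apply(np.array(p)-s['position'])*1000
    M=A.as_matrix()
    if yaw is None: yaw=np.arctan2(M[1,1],M[0,1])
    cs=[]
    for k in (0,1):
        y=np.array([np.cos(yaw+k*np.pi),np.sin(yaw+k*np.pi),0]);z=np.array([0,0,-1.])
        B=R.from_matrix(np.c_[np.cross(y,z),y,z]);cs.append((A.inv()*B).as_rotvec())
    cs.sort(key=np.linalg.norm)
    print('shift',d.round(1),'turn',cs[0].round(3),'alt',cs[1].round(3),'j7',round(s['joint_positions'][6],2))
def st():
    s=ctrl.get_state();M=R.from_rotvec(s['tool_rot']).as_matrix()
    print('t',round(s['time'],2),'pos',np.round(s['position'],4),'yaw y',round(np.arctan2(M[1,1],M[0,1]),3),'zax',M[:,2].round(3),'F',np.round(s['ft_force'],1),'grip',round(s['grip_width'],3),'j',np.round(s['joint_positions'],2))
E
```

```text
(no output)
```

View pics/cl.png

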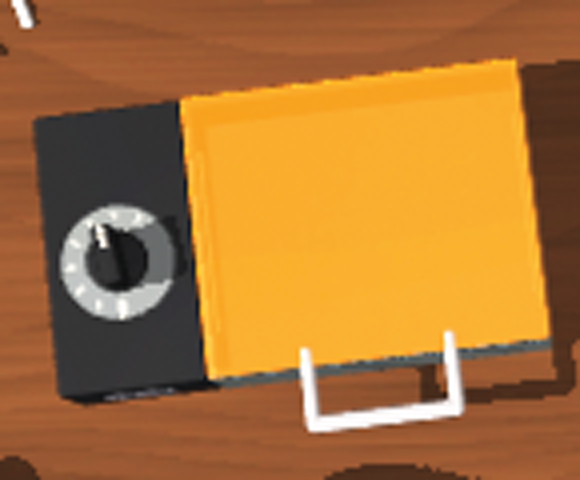

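View pics/cr.png

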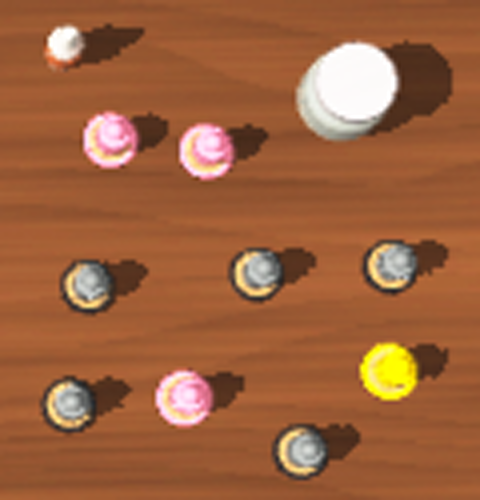

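The crops confirm five grey figures on black-rimmed bases. The pink and yellow look-alikes are clearly different. The dial's white line points up and left, which is about 5 clicks. Next I'll compute positions.

```bash
python3 - <<'E'
from h import *
from scipy.optimize import least_squares
st()
f=lambda u,v,o:(o[0]+(u+.5)/4-.5,o[1]+(v+.5)/4-.5)
P=ctrl.camera_params('top')
pts=[((100,225,85),(35,120)),((-100,225,85),(61,394)),((-100,120,85),(207,383)),((100,120,85),(180,100)),((-10,175,88),(118,262)),]
obs=np.array([f(*b,(200,195)) for a,b in pts])
def tr(q,p):
    c,s=np.cos(q[2]),np.sin(q[2]);x,y,z=np.array(p)/1000
    return [q[0]+c*x-s*y,q[1]+s*x+c*y,z]
def res(q): return (np.array([w2px('top',tr(q,a),P) for a,b in pts])-obs).ravel()
r=least_squares(res,[.55,.1,.1],x_scale=[.01,.01,.01]);print('box',r.x,r.fun.round(2))
q=r.x
bar=f(386,418,(200,195))
for a in np.linspace(0,.25,6):
    p=tr(q,(100-240*np.cos(a),0,89+240*np.sin(a)));print(a,p,np.array(w2px('top',p,P))-bar)
print('dial',tr(q,(-10,175,123)))
t=np.array(px2w('top',*f(98,232,(200,195)),.134,P));g=t-tr(q,(-10,175,134));print('white dir',g,'dial angle',np.degrees(((np.pi+q[2])-np.arctan2(g[1],g[0]))%(2*np.pi)))
for u,v in [(88,287),(257,274),(391,266),(69,404),(301,452)]: print(px2w('top',*f(u,v,(370,190)),.005,P).round(4))
print('jar',px2w('top',*f(348,90,(370,190)),.035,P),'drop',px2w('top',*f(65,45,(370,190)),.05,P),'pinks',px2w('top',*f(185,398,(370,190)),.005,P),px2w('top',*f(388,373,(370,190)),.005,P))
E
```

```text
t 0.1 pos [0.239  0.6039 0.2216] yaw y 1.194 zax [-0.001 -0.002 -1.   ] F [ 0.1 -0.5  0.1] grip 1.001 j [-1.18  0.32 -0.07  1.45  0.02  1.37 -0.06]
box [0.58846171 0.11628064 0.09149098] [-0.25 -0.69 -0.56  1.12  0.47 -0.5   0.41  0.03 -0.07  0.  ]
0.0 [np.float64(0.44904723953886044), np.float64(0.1034897686488032), np.float64(0.089)] [ 0.00444428 -0.01966564]
0.05 [np.float64(0.44934592259102246), np.float64(0.10351717195848786), np.float64(0.1009950006249628)] [-0.30979607 -0.38676818]
0.1 [np.float64(0.450241225195429), np.float64(0.10359931339353903), np.float64(0.11296001999523875)] [-0.65102456 -0.97678315]
0.15000000000000002 [np.float64(0.45173090956183387), np.float64(0.10373598764314752), np.float64(0.12486515179366381)] [-1.01886443 -1.7927464 ]
0.2 [np.float64(0.4538112522551335), np.float64(0.10392685309286785), np.float64(0.13668063939081468)] [-1.4128347  -2.83706336]
0.25 [np.float64(0.4564770535020163), np.float64(0.10417143267847655), np.float64(0.14837695022108552)] [-1.83234517 -4.11145133]
dial [np.float64(0.5625149352930968), np.float64(0.2896350936511358), np.float64(0.123)]
white dir [1.51199240e-02 5.34056117e-03 1.11022302e-16] dial angle 165.78813929224305
[ 0.5574 -0.1717  0.005 ]
[ 0.5639 -0.2953  0.005 ]
[ 0.5673 -0.3932  0.005 ]
[ 0.4723 -0.1547  0.005 ]
[ 0.4335 -0.3209  0.005 ]
jar [ 0.69301824 -0.36287039  0.035     ] drop [ 0.72848205 -0.1577266   0.05      ] pinks [ 0.47460134 -0.23891318  0.005     ] [ 0.48913394 -0.38676458  0.005     ]
```

```bash
python3 - <<'E'
from h import *
delta([.5625,.2896,.26],1.9)
E
```

```text
shift [-416.4 -173.3  -38.1] turn [-0.002 -0.001 -0.706] alt [-1.000e-03  2.000e-03  2.436e+00] j7 -0.06
```

```bash

python3 -m creep '[[[1,-200,-90,-38,0,0,0.6],[1,-200,-90,-38,0,0,0.6],[1,-200,-90,-38,0,0,0.6],[1,-200,-90,-38,0,0,0.6],[1,-200,-90,-38,0,0,0.6]]]'
python3 - <<'E'
from h import *
delta([.5625,.2896,.26],1.9);st()
E
```

```text
time: 0.6
position: [0.3969, 0.4423, 0.2614]
tool_rot: [1.487, 2.764, 0.0]
ft_force: [0.0, 0.1, -0.5]
grip_width: 1.001
shift [-218.6   54.1    2.1] turn [-0.     0.003 -1.317] alt [0.003 0.    1.825] j7 -0.29
t 0.6 pos [0.3969 0.4423 0.2614] yaw y 0.583 zax [ 0.003 -0.001 -1.   ] F [ 0.   0.1 -0.5] grip 1.001 j [-0.99  0.18  0.12  1.54 -0.02  1.41 -0.29]
```

```bash

python3 -m creep '[[[1,-218.6,54,2,0,0,0.75],[1,-218.6,54,2,0,0,0.75],[1,-218.6,54,2,0,0,0.75],[1,-218.6,54,2,0,0,0.75],[1,-218.6,54,2,0,0,0.75]]]' >/dev/null
python3 -m creep '[[[1,0,0,0,0,0,0.6],[1,0,0,0,0,0,0.6],[1,0,0,0,0,0,0.6],[1,0,0,0,0,0,0.6],[1,0,0,0,0,0,0.6]]]' >/dev/null
python3 -m creep '[[[1,0,0,0,0,0,0.475],[1,0,0,0,0,0,0.475],[1,0,0,0,0,0,0.475],[1,0,0,0,0,0,0.475],[1,0,0,0,0,0,0.475]]]'
python3 - <<'E'
from h import *
delta([.5625,.2896,.26],1.9);st()
P=ctrl.camera_params('wrist');print(P['K'],P['pose'])
cv2.imwrite('pics/w1.png',ctrl.get_image('wrist')[:,:,::-1])
print(w2px('wrist',[.5625,.2896,.088],P),w2px('wrist',[.5625,.2896,.134],P))
E
```

```text
time: 2.1
position: [0.559, 0.2963, 0.2583]
tool_rot: [3.095, 0.539, -0.001]
ft_force: [-0.2, 0.5, -1.0]
grip_width: 0.998
shift [ 1.1  7.5 -1.7] turn [0.    0.    0.015] alt [-1.000e-03  0.000e+00 -3.126e+00] j7 -1.66
t 2.1 pos [0.559  0.2963 0.2583] yaw y -1.226 zax [-0. -0. -1.] F [-0.2  0.5 -1. ] grip 0.998 j [-0.9   0.28  0.46  1.46 -0.13  1.43 -1.66]
[[371.64829954   0.         319.24546472]
 [  0.         371.64829954 244.19520196]
 [  0.           0.           1.        ]] [[ 3.38827444e-01 -9.04235031e-01 -2.59913394e-01  6.30576205e-01]
 [-9.40848407e-01 -3.25498513e-01 -9.41009715e-02  3.23065003e-01]
 [ 4.87971564e-04  2.76423094e-01 -9.61035918e-01  4.19178823e-01]
 [ 0.00000000e+00  0.00000000e+00  0.00000000e+00  1.00000000e+00]]
(np.float64(328.28408478026824), np.float64(223.29382095120943)) (np.float64(329.6759405644944), np.float64(236.1580381622871))
```

View pics/w1.png

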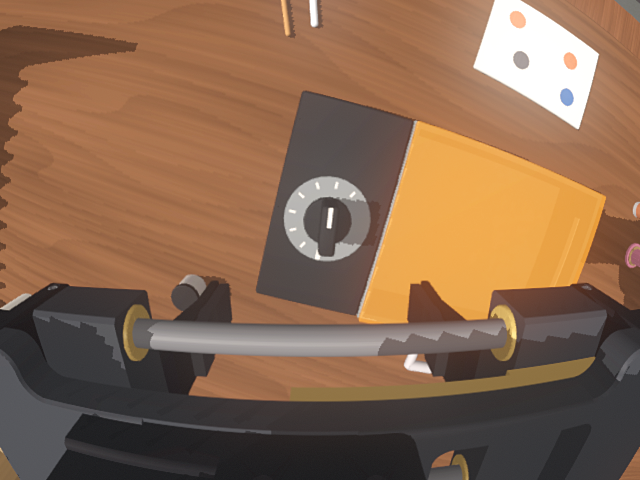

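```bash
python3 - <<'E'
import cv2
a=cv2.imread('pics/w1.png')[170:270,270:385]
cv2.imwrite('pics/w1c.png',cv2.resize(a,None,fx=6,fy=6,interpolation=cv2.INTER_CUBIC))
E
```

```text
(no output)
```

View pics/w1c.png

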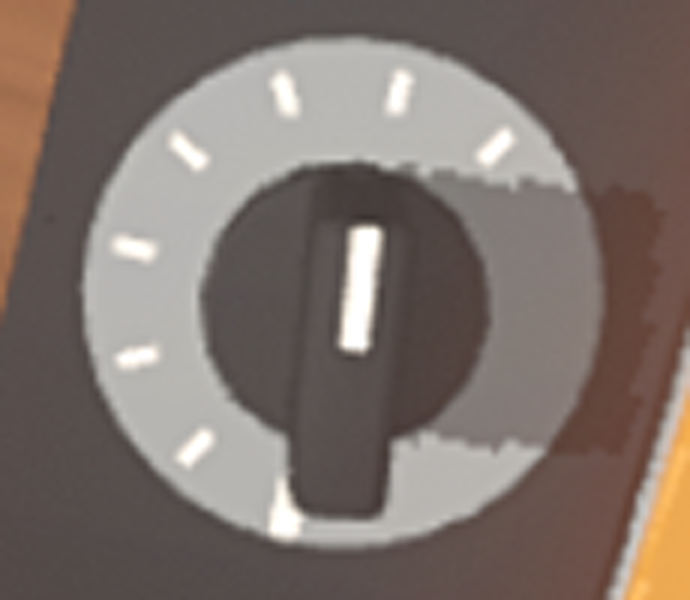

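```bash
python3 - <<'E'
from h import *
P=ctrl.camera_params('wrist')
f=lambda u,v:(270+(u+.5)/6-.5,170+(v+.5)/6-.5)
W=lambda u,v,z:px2w('wrist',*f(u,v),z,P)
# outer ring centre from edges
th=[]
T=[W(*t,.087)[:2] for t in [(283,510),(195,447),(137,355),(133,247),(188,150),(286,95),(398,92),(496,147)]]
from scipy.optimize import least_squares
T=np.array(T)
r=least_squares(lambda q:np.hypot(*(T[1:]-q[:2]).T)-q[2],[.56,.29,.03]);print(r.x,r.fun*1000)
c=r.x[:2];print([round(np.degrees(np.arctan2(*(t-c)[::-1])),1) for t in T])
a,b=W(354,350,.134)[:2],W(368,228,.134)[:2];print(a,b,np.degrees(np.arctan2(*(b-a)[::-1])))
# bar near end, far end on top
e1=W(340,517,.134)[:2];e2=W(362,190,.134)[:2];print(e1,e2,(e1+e2)/2, np.hypot(*(e1-e2)))
E
```

```text
[0.56520829 0.29204071 0.0327989 ] [-0.08551962 -0.01255311  0.17267265  0.06062038 -0.26413625  0.04824328
  0.08067277]
[np.float64(-175.6), np.float64(155.4), np.float64(125.2), np.float64(95.4), np.float64(65.3), np.float64(35.3), np.float64(5.6), np.float64(-24.4)]
[0.56854425 0.29275695] [0.58448257 0.29666   ] 13.760066306143843
[0.54626055 0.28656924] [0.58892174 0.29911803] [0.56759115 0.29284364] 0.044468521476363244
```

```bash
python3 - <<'E'
from h import *
delta([.566,.2925,.103],-1.327)
E
```

```text
shift [  5.4   5.9 155.4] turn [0.    0.    0.101] alt [-0.     0.    -3.041] j7 -1.66
```

```bash

python3 -m creep '[[[0.5,5.4,5.9,50,0,0,0.1],[0.5,5.4,5.9,100,0,0,0.1],[0.4,5.4,5.9,140,0,0,0.1],[0.4,5.4,5.9,155.4,0,0,0.1],[0.4,5.4,5.9,155.4,0,0,0.1]]]' 
python3 -m creep '[[[0.4,0,0,0,0,0,0],[0,0,0,0,0,0,0],[0,0,0,0,0,0,0],[0,0,0,0,0,0,0],[0,0,0,0,0,0,0]]]' 20
python3 -m creep '[[[0,0,0,0,0,0,0],[0,0,0,0,0,0,0],[0,0,0,0,0,0,0]]]' 20
python3 - <<'E'
from h import *
st();print(ctrl.get_state()['torque']);delta([.566,.2925,.103],-1.327)
E
```

```text
time: 2.65
position: [0.5647, 0.2918, 0.1009]
tool_rot: [3.117, 0.378, -0.006]
ft_force: [0.1, 0.1, 0.0]
grip_width: 0.634
time: 3.15
position: [0.5668, 0.2921, 0.1041]
tool_rot: [3.119, 0.376, 0.002]
ft_force: [1.3, -7.6, 6.8]
grip_width: 0.172
time: 3.45
position: [0.567, 0.2915, 0.1041]
tool_rot: [3.119, 0.374, 0.002]
ft_force: [-0.2, -2.5, 5.5]
grip_width: 0.158
t 3.45 pos [0.567  0.2915 0.1041] yaw y -1.332 zax [ 0.001 -0.    -1.   ] F [-0.2 -2.5  5.5] grip 0.158 j [-0.88  0.39  0.45  1.64 -0.18  1.15 -1.71]
[-0.8681424   0.28528674 -0.14365137]
shift [-0.7 -1.2  1.1] turn [ 0.001 -0.001 -0.005] alt [-2.000e-03 -1.000e-03  3.137e+00] j7 -1.71
```

```bash

for i in 1; do python3 -m creep '[[[0,0,0,0,0,0,-0.14],[0,0,0,0,0,0,-0.28],[0,0,0,0,0,0,-0.42],[0,0,0,0,0,0,-0.56],[0,0,0,0,0,0,-0.7]]]'; done
python3 - <<'E'
from h import *
st();print(ctrl.get_state()['torque']);delta([.566,.2925,.103],1.815)
E
```

```text
time: 3.95
position: [0.5666, 0.2928, 0.1039]
tool_rot: [-2.798, -1.427, -0.002]
ft_force: [0.6, 0.2, 2.6]
grip_width: 0.21
t 3.95 pos [0.5666 0.2928 0.1039] yaw y -0.628 zax [ 0.001  0.002 -1.   ] F [0.6 0.2 2.6] grip 0.21 j [-0.78  0.38  0.33  1.64 -0.13  1.14 -1.05]
[-0.18292939  0.14405475 -0.89684848]
shift [-0.6 -0.4  0.9] turn [-0.001 -0.002  0.699] alt [ 2.000e-03 -1.000e-03 -2.443e+00] j7 -1.05
```

```bash

python3 -m creep '[[[0,0,0,0,0,0,0],[0,0,0,0,0,0,0],[0,0,0,0,0,0,0]]]' 50
python3 - <<'E'
from h import *
st();print(ctrl.get_state()['torque'])
P=ctrl.camera_params('wrist');a=ctrl.get_image('wrist')[:,:,::-1]
cv2.imwrite('pics/w2.png',cv2.resize(a[120:360,160:480],None,fx=2,fy=2))
E
```

```text
time: 4.25
position: [0.5661, 0.293, 0.1038]
tool_rot: [-2.802, -1.419, -0.001]
ft_force: [-1.1, -1.0, 5.4]
grip_width: 0.157
t 4.25 pos [0.5661 0.293  0.1038] yaw y -0.634 zax [ 0.     0.001 -1.   ] F [-1.1 -1.   5.4] grip 0.157 j [-0.78  0.38  0.33  1.64 -0.13  1.14 -1.05]
[-0.26556708  0.43462028  0.08125572]
```

View pics/w2.png

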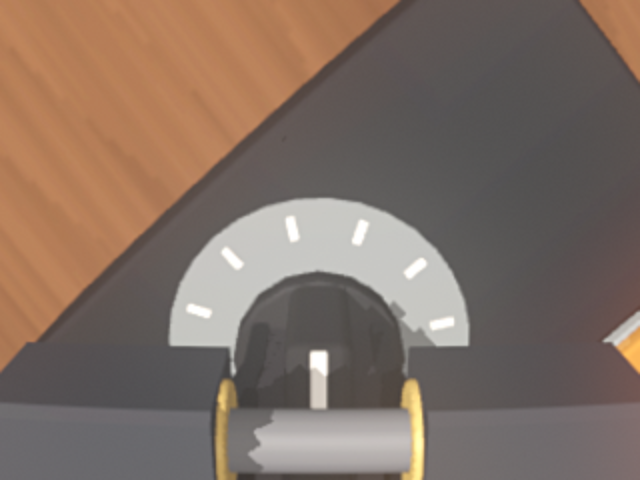

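With 50 N the dial follows the fingers and the bar is square in the pads. I'll carry on turning it back.

```bash

python3 -m creep '[[[0,0,0,0,0,0,-0.13],[0,0,0,0,0,0,-0.26],[0,0,0,0,0,0,-0.39],[0,0,0,0,0,0,-0.52],[0,0,0,0,0,0,-0.65]]]'|tail -1
python3 -m creep '[[[0,0,0,0,0,0,-0.13],[0,0,0,0,0,0,-0.26],[0,0,0,0,0,0,-0.39],[0,0,0,0,0,0,-0.52],[0,0,0,0,0,0,-0.65]]]'|tail -1
python3 -m creep '[[[0,0,0,0,0,0,-0.13],[0,0,0,0,0,0,-0.26],[0,0,0,0,0,0,-0.39],[0,0,0,0,0,0,-0.52],[0,0,0,0,0,0,-0.65]]]'|tail -1
python3 -m creep '[[[0,0,0,0,0,0,-0.1],[0,0,0,0,0,0,-0.15],[0,0,0,0,0,0,-0.15],[0,0,0,0,0,0,-0.15]]]'|tail -1
python3 - <<'E'
from h import *
st();print(ctrl.get_state()['torque']);delta([.566,.2925,.103],1.665)
E
```

```text
grip_width: 0.158
grip_width: 0.16
grip_width: 0.159
grip_width: 0.16
t 6.2 pos [0.5622 0.2913 0.1036] yaw y 1.466 zax [-0.008 -0.003 -1.   ] F [-12.   -5.9  13.4] grip 0.16 j [-0.52  0.37 -0.    1.63 -0.    1.15  0.95]
[-1.23242919  2.72573785 -0.02903825]
shift [-3.7  1.6  0.6] turn [-0.003 -0.008 -0.199] alt [-0.012  0.005  2.943] j7 0.95
```

```bash

python3 -m creep '[[[0,0,0,0,0,0,-0.08],[0,0,0,0,0,0,-0.16],[0,0,0,0,0,0,-0.2],[0,0,0,0,0,0,-0.2],[0,0,0,0,0,0,-0.2]]]'|tail -1
python3 - <<'E'
from h import *
st();print(ctrl.get_state()['torque'])
E
python3 -m creep '[[[0,0,0,0,0,0,-0.06],[0,0,0,0,0,0,-0.06],[0,0,0,0,0,0,-0.06]]]'|tail -1
python3 - <<'E'
from h import *
st();print(ctrl.get_state()['torque'])
E
```

```text
grip_width: 0.156
t 6.7 pos [0.5622 0.2908 0.1037] yaw y 1.666 zax [-0.009 -0.004 -1.   ] F [-13.   -6.5  15. ] grip 0.156 j [-0.49  0.37 -0.03  1.63  0.01  1.15  1.14]
[-1.36519062  2.8138031   0.08996881]
grip_width: 0.161
t 7.0 pos [0.5621 0.2908 0.1036] yaw y 1.723 zax [-0.009 -0.003 -1.   ] F [-11.6  -6.8  14.1] grip 0.161 j [-0.49  0.37 -0.04  1.63  0.01  1.15  1.19]
[-1.33661349  2.83202816 -0.86280812]
```

```bash

python3 -m creep '[[[0,0,0,0,0,0,0.05],[0.4,0,0,0,0,0,0.05],[0.4,0,0,0,0,0,0.05],[0.4,0,0,0,0,0,0.05],[0.4,0,0,0,0,0,0.05]]]' 20 |tail -1
python3 -m creep '[[[0.4,0,0,-30,0,0,0],[0.4,0,0,-80,0,0,0],[0.4,0,0,-130,0,0,0],[0.4,-60,0,-140,0,0,0],[0.4,-60,0,-140,0,0,0]]]' |tail -1
python3 - <<'E'
from h import *
st()
P=ctrl.camera_params('wrist');a=ctrl.get_image('wrist')[:,:,::-1]
cv2.imwrite('pics/w3.png',a)
print(w2px('wrist',[.564,.2915,.088],P),w2px('wrist',[.450,.1044,.089],P))
delta([.450,.1044,.22],.094)
E
```

```text
grip_width: 0.378
grip_width: 0.398
t 8.0 pos [0.6304 0.2987 0.2457] yaw y 1.677 zax [ 0.007  0.002 -1.   ] F [ 0.5 -1.1 -1.7] grip 0.398 j [-0.47  0.41 -0.01  1.29  0.01  1.44  1.19]
(np.float64(317.64374248701296), np.float64(148.74795907651935)) (np.float64(129.87528996131113), np.float64(18.986151494225908))
shift [ 199.4 -173.9   23. ] turn [-0.003  0.003 -1.559] alt [0.003 0.003 1.582] j7 1.19
```

View pics/w3.png

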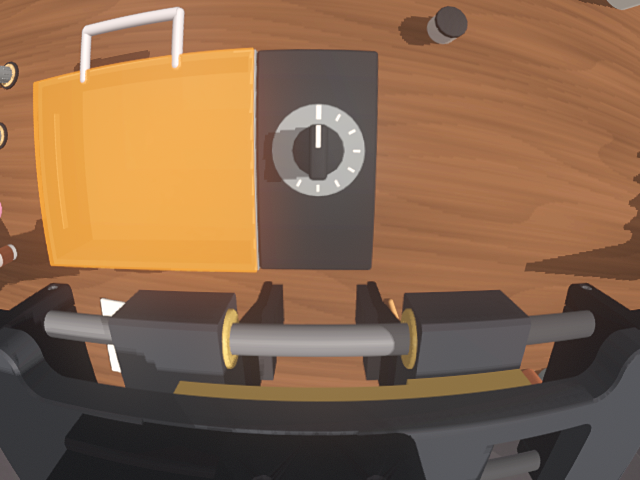

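The dial reads off: the white line is on the long tick at (318,110). The bar is at (133,22), close to the shut prediction. Next is the lid bar.

```bash
python3 - <<'E'
from h import *
P=ctrl.camera_params('wrist')
for z in (.089,.11,.137): print(px2w('wrist',133,22,z,P),px2w('wrist',86,34,z,P),px2w('wrist',180,12,z,P))
E
python3 -m creep '[[[0.6,180,-160,20,0,0,-0.7],[0.6,180,-160,20,0,0,-0.7],[0.6,180,-160,20,0,0,-0.7],[0.6,180,-160,20,0,0,-0.7],[0.6,180,-160,20,0,0,-0.7]]]' |tail -1
python3 -m creep '[[[0.6,0,0,0,0,0,-0.7],[0.6,0,0,0,0,0,-0.7],[0.6,0,0,0,0,0,-0.7],[0.6,0,0,0,0,0,-0.7],[0.6,0,0,0,0,0,-0.7]]]' |tail -1
python3 -m creep '[[[0.6,0,0,0,0,0,-0.16],[0.6,0,0,0,0,0,-0.16],[0.6,0,0,0,0,0,-0.16]]]' |tail -1
python3 - <<'E'
from h import *
st()
P=ctrl.camera_params('wrist');a=ctrl.get_image('wrist')[:,:,::-1]
cv2.imwrite('pics/w4.png',a)
print(w2px('wrist',[.450,.1044,.089],P))
delta([.450,.1044,.15],.094)
E
```

```text
[0.45274181 0.10858633 0.089     ] [0.45946398 0.05464707 0.089     ] [0.44610914 0.15588752 0.089     ]
[0.45948245 0.12075955 0.11      ] [0.46575697 0.07041227 0.11      ] [0.45329146 0.16491082 0.11      ]
[0.46814898 0.13641084 0.137     ] [0.47384795 0.09068181 0.137     ] [0.46252588 0.1765122  0.137     ]
grip_width: 0.594
grip_width: 0.599
grip_width: 0.6
t 9.35 pos [0.4658 0.1169 0.243 ] yaw y 3.079 zax [ 0.043 -0.011 -0.999] F [-0.8 -0.9  1.6] grip 0.6 j [-1.02 -0.13  0.65  1.88  0.11  1.34  2.68]
(np.float64(344.52427149940854), np.float64(213.00595541086471))
shift [14.2 18.5 92.2] turn [-0.042 -0.011 -0.152] alt [-0.016  0.063  2.988] j7 2.68
```

View pics/w4.png

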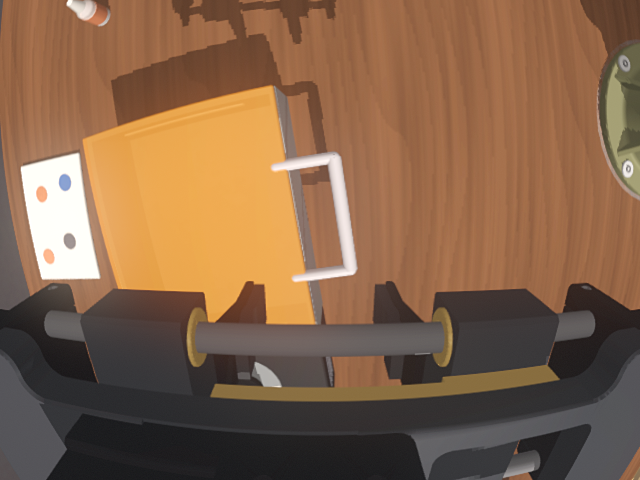

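```bash

for k in 1 2 3 4; do python3 -m creep '[[[0.6,0,0,0,0,0,0.73],[0.6,0,0,0,0,0,0.73],[0.6,0,0,0,0,0,0.73],[0.6,0,0,0,0,0,0.73],[0.6,0,0,0,0,0,0.73]]]' |tail -1;done
python3 - <<'E'
from h import *
st()
delta([.450,.1044,.15],.094)
E
```

```text
grip_width: 0.601
grip_width: 0.605
grip_width: 0.603
grip_width: 0.595
t 11.4 pos [0.4655 0.117  0.2425] yaw y 0.152 zax [ 0.042 -0.012 -0.999] F [-0.2 -0.3  0.4] grip 0.595 j [-0.8  -0.11  0.45  1.87  0.07  1.33 -0.22]
shift [ -8.5 -20.9  91.9] turn [0.04  0.017 0.058] alt [-0.026  0.062 -3.083] j7 -0.22
```

```bash

python3 -m creep '[[[0.6,-8.5,-20.9,40,0.04,0.017,0.058],[0.6,-8.5,-20.9,90,0.04,0.017,0.058],[0.6,-8.5,-20.9,92,0.04,0.017,0.058],[0.6,-8.5,-20.9,92,0.04,0.017,0.058]]]' |tail -1
python3 - <<'E'
from h import *
st()
delta([.450,.1044,.07],.094)
E
```

```text
grip_width: 0.597
t 11.8 pos [0.4501 0.104  0.1503] yaw y 0.1 zax [-0.001 -0.001 -1.   ] F [ 0.2 -0.4  0.6] grip 0.597 j [-0.78 -0.05  0.49  2.01  0.02  1.18 -0.2 ]
shift [ 0.5  0.  80.3] turn [-0.001  0.001  0.006] alt [-2.000e-03 -2.000e-03 -3.136e+00] j7 -0.2
```

```bash

python3 -m creep '[[[0.36,0,0,0,0,0,0],[0.36,0,0,0,0,0,0],[0.36,0,0,40,0,0,0],[0.36,0,0,70,0,0,0],[0.36,0,0,80,0,0,0]]]' |tail -2
python3 -m creep '[[[0.36,0,0,0,0,0,0],[0,0,0,0,0,0,0],[0,0,0,0,0,0,0],[0,0,0,0,0,0,0],[0,0,0,0,0,0,0]]]' 15
python3 - <<'E'
from h import *
st()
M=R.from_rotvec(ctrl.get_state()['tool_rot']).as_matrix()
p0=np.array(ctrl.get_state()['position']);r=.24;yaw=.094
for a in np.arange(.1,1.61,.1):
    d=np.array([np.cos(yaw)*r*(1-np.cos(a)),np.sin(yaw)*r*(1-np.cos(a)),r*np.sin(a)])
    print(round(a,1),(M.T@d*1000).round(0))
E
```

```text
ft_force: [-0.6, 0.2, -0.0]
grip_width: 0.369
time: 12.8
position: [0.4518, 0.1045, 0.0715]
tool_rot: [2.106, 2.329, 0.004]
ft_force: [0.4, 0.5, 1.2]
grip_width: 0.13
t 12.8 pos [0.4518 0.1045 0.0715] yaw y 0.1 zax [ 0.003  0.001 -1.   ] F [0.4 0.5 1.2] grip 0.13 j [-0.78  0.06  0.51  2.09 -0.03  1.   -0.15]
0.1 [  0.   1. -24.]
0.2 [  0.   5. -48.]
0.3 [ -0.  11. -71.]
0.4 [ -0.  19. -93.]
0.5 [  -0.   30. -115.]
0.6 [  -0.   42. -135.]
0.7 [  -0.   57. -154.]
0.8 [  -0.   73. -172.]
0.9 [  -0.   91. -188.]
1.0 [  -1.  111. -202.]
1.1 [  -1.  132. -213.]
1.2 [  -1.  154. -223.]
1.3 [  -1.  177. -231.]
1.4 [  -1.  200. -236.]
1.5 [  -1.  224. -239.]
1.6 [  -1.  248. -239.]
```

```bash

python3 -m creep '[[[0,0,1,-24,0,0,0],[0,0,5,-48,0,0,0],[0,0,11,-71,0,0,0],[0,0,19,-93,0,0,0],[0,0,30,-115,0,0,0]]]' 20
python3 -m creep '[[[0,0,12,-20,0,0,0],[0,0,27,-39,0,0,0],[0,0,43,-57,0,0,0],[0,0,61,-73,0,0,0],[0,0,81,-87,0,0,0]]]'
python3 - <<'E'
from h import *
st()
E
```

```text
time: 13.3
position: [0.4856, 0.1076, 0.187]
tool_rot: [2.102, 2.323, 0.015]
ft_force: [18.8, 2.9, -16.0]
grip_width: 0.124
time: 13.8
position: [0.5633, 0.1147, 0.2686]
tool_rot: [2.105, 2.326, -0.001]
ft_force: [13.6, 0.8, -27.1]
grip_width: 0.131
t 13.8 pos [0.5633 0.1147 0.2686] yaw y 0.1 zax [ 0.003 -0.003 -1.   ] F [ 13.6   0.8 -27.1] grip 0.131 j [-0.74  0.15  0.55  1.59 -0.07  1.42 -0.08]
```

```bash

python3 -m creep '[[[0,0,2,5,0,0,0],[0,0,23,-5,0,0,0],[0,0,45,-15,0,0,0],[0,0,67,-23,0,0,0],[0,0,89,-28,0,0,0]]]'
python3 -m creep '[[[0,0,23,-1,0,0,0],[0,0,40,2,0,0,0],[0,0,46,2,0,0,0],[0,0,46,2,0,0,0]]]'
python3 - <<'E'
from h import *
st()
a=ctrl.get_image('scene')[:,:,::-1]
cv2.imwrite('pics/s1.png',a)
E
```

```text
time: 14.3
position: [0.649, 0.123, 0.3008]
tool_rot: [-2.108, -2.329, 0.004]
ft_force: [-1.6, -2.6, -3.1]
grip_width: 0.127
time: 14.7
position: [0.6981, 0.1277, 0.3027]
tool_rot: [2.104, 2.324, 0.009]
ft_force: [3.4, -0.6, 9.8]
grip_width: 0.127
t 14.7 pos [0.6981 0.1277 0.3027] yaw y 0.099 zax [ 0.009 -0.    -1.   ] F [ 3.4 -0.6  9.8] grip 0.127 j [-0.59  0.46  0.57  1.17 -0.24  1.56  0.03]
```

View pics/s1.png

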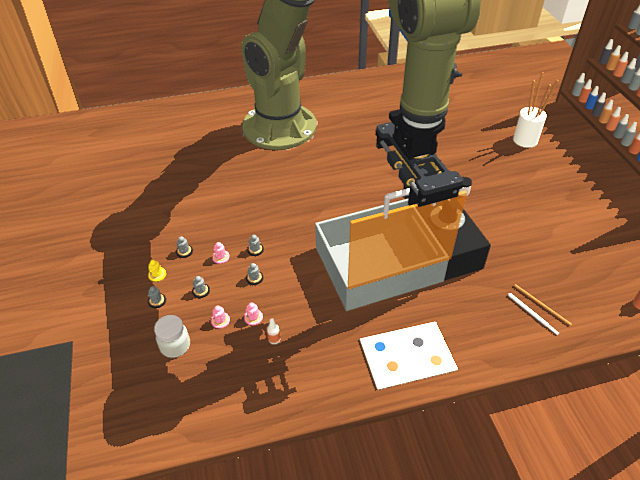

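The lid is upright, and no figure has moved. I'll let go, then fetch the first figure.

```bash
cat >> h.py <<'E'
BOX=(.5895,.1175,.094)
def slot(x,y,z):
    c,s=np.cos(BOX[2]),np.sin(BOX[2]);return [BOX[0]+c*x/1e3-s*y/1e3,BOX[1]+s*x/1e3+c*y/1e3,z]
E
python3 -m creep '[[[0.36,0,0,0,0,0,0],[0.36,0,0,0,0,0,0],[0.36,0,0,0,0,0,0],[0.36,0,0,-30,0,0,0],[0.36,0,0,-60,0,0,0]]]'
python3 - <<'E'
from h import *
st()
delta([.5574,-.1717,.18],.094)
E
```

```text
time: 15.25
position: [0.6943, 0.1293, 0.3575]
tool_rot: [-2.105, -2.329, 0.004]
ft_force: [0.6, -1.3, -0.1]
grip_width: 0.353
t 15.25 pos [0.6943 0.1293 0.3575] yaw y 0.101 zax [-0.003 -0.001 -1.   ] F [ 0.6 -1.3 -0.1] grip 0.353 j [-0.57  0.47  0.57  1.05 -0.25  1.69  0.02]
shift [-285.7 -165.9  178.2] turn [-0.003  0.     0.007] alt [-0.    -0.005 -3.135] j7 0.02
```

```bash

python3 -m creep '[[[0.5,-285.7,-166,0,0,0,0],[0.5,-285.7,-166,0,0,0,0],[0.5,-285.7,-166,0,0,0,0],[0.5,-285.7,-166,0,0,0,0],[0.5,-285.7,-166,0,0,0,0]]]' |head -2
python3 -m creep '[[[0.5,0,0,50,0,0,0],[0.5,0,0,100,0,0,0],[0.5,0,0,140,0,0,0],[0.5,0,0,178,0,0,0],[0.5,0,0,178,0,0,0]]]' |head -2
python3 -m creep '[[[0.5,0,0,0,0,0,0],[0.5,0,0,0,0,0,0]]]'
python3 - <<'E'
from h import *
st()
P=ctrl.camera_params('wrist');a=ctrl.get_image('wrist')[:,:,::-1]
cv2.imwrite('pics/w5.png',a)
for p in [(.5574,-.1717),(.4723,-.1547),(.5639,-.2953),(.5673,-.3932),(.4335,-.3209)]: print(np.round(w2px('wrist',[*p,.005],P)))
delta([.5574,-.1717,.016],.094)
E
```

```text
time: 15.75
position: [0.5905, -0.1002, 0.3581]
time: 16.25
position: [0.5879, -0.0976, 0.1748]
time: 16.45
position: [0.5937, -0.0992, 0.1832]
tool_rot: [2.105, 2.327, 0.004]
ft_force: [-0.4, -0.4, 0.2]
grip_width: 0.502
t 16.45 pos [ 0.5937 -0.0992  0.1832] yaw y 0.1 zax [ 0.005 -0.    -1.   ] F [-0.4 -0.4  0.2] grip 0.502 j [-0.42  0.27  0.65  1.66 -0.17  1.27  0.36]
[274. 290.]
[192. 265.]
[275. 389.]
[275. 445.]
[169. 389.]
shift [-68.3 -44.3 167.2] turn [0.005 0.001 0.006] alt [-1.000e-03  8.000e-03 -3.135e+00] j7 0.36
```

View pics/w5.png

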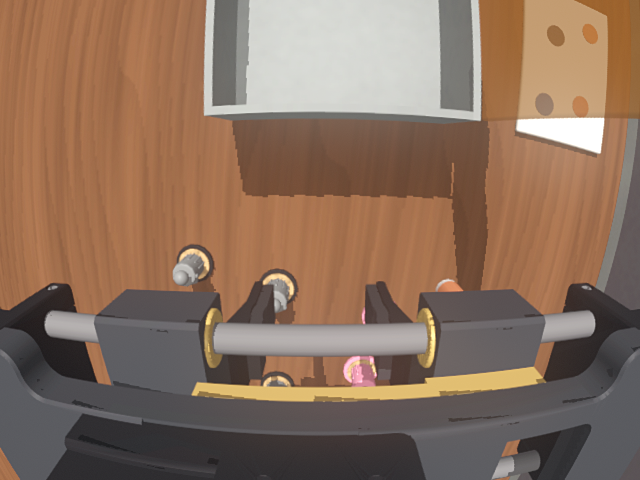

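The base predictions at (274,290) and (192,265) match the picture. I'll pick the first figure.

```bash

python3 -m creep '[[[0.55,-68,-44,0,0,0,0],[0.55,-68,-44,0,0,0,0],[0.55,-68,-44,50,0,0,0],[0.55,-68,-44,90,0,0,0],[0.55,-68,-44,90,0,0,0]]]' |head -2
python3 - <<'E'
from h import *
delta([.5574,-.1717,.016],.094)
E
```

```text
time: 17.0
position: [0.5524, -0.1701, 0.0875]
shift [-2.2  5.2 71.5] turn [-0.006 -0.002  0.006] alt [ 3.000e-03 -9.000e-03 -3.136e+00] j7 0.53
```

```bash

python3 -m creep '[[[0.55,0,0,40,0,0,0],[0.55,0,0,70,0,0,0],[0.55,0,0,77,0,0,0],[0.55,0,0,77,0,0,0],[0,0,0,77,0,0,0]]]' 12 |head -2
python3 -m creep '[[[0,0,0,0,0,0,0],[0,0,0,0,0,0,0],[0,0,0,0,0,0,0],[0,0,0,0,0,0,0]]]'
python3 - <<'E'
from h import *
st()
delta(slot(-5,80,.18),.094)
E
```

```text
time: 17.5
position: [0.5575, -0.1716, 0.0163]
time: 17.9
position: [0.5563, -0.1711, 0.0147]
tool_rot: [2.106, 2.328, 0.003]
ft_force: [-0.6, 0.0, 5.8]
grip_width: 0.271
t 17.9 pos [ 0.5563 -0.1711  0.0147] yaw y 0.1 zax [ 0.003 -0.    -1.   ] F [-0.6  0.   5.8] grip 0.271 j [-0.27  0.42  0.63  1.86 -0.3   0.95  0.59]
shift [ 363.7   57.9 -165.3] turn [0.003 0.001 0.006] alt [-1.000e-03  5.000e-03 -3.135e+00] j7 0.59
```

```bash

python3 -m creep '[[[0,0,0,-45,0,0,0],[0,0,0,-90,0,0,0],[0,0,0,-130,0,0,0],[0,40,10,-165,0,0,0],[0,80,20,-165,0,0,0]]]' |head -2
python3 -m creep '[[[0,45,8,0,0,0,0],[0,90,16,0,0,0,0],[0,135,24,0,0,0,0],[0,180,32,0,0,0,0],[0,225,38,0,0,0,0]]]' |head -2
python3 -m creep '[[[0,45,0,0,0,0,0],[0,59,0,0,0,0,0],[0,59,0,0,0,0,0],[0,59,0,0,0,0,0],[0,59,0,0,0,0,0]]]' 
python3 - <<'E'
from h import *
st()
delta(slot(-5,80,.0205),.094)
E
```

```text
time: 18.4
position: [0.5694, -0.0918, 0.1838]
time: 18.9
position: [0.5821, 0.14, 0.1785]
time: 19.4
position: [0.5771, 0.1939, 0.1787]
tool_rot: [2.111, 2.325, -0.0]
ft_force: [0.1, -1.0, 0.4]
grip_width: 0.272
t 19.4 pos [0.5771 0.1939 0.1787] yaw y 0.096 zax [ 0.001 -0.001 -1.   ] F [ 0.1 -1.   0.4] grip 0.272 j [-0.78  0.27  0.49  1.64 -0.13  1.27 -0.17]
shift [  3.    0.  158.2] turn [0.001 0.002 0.002] alt [-2.000e-03  2.000e-03 -3.139e+00] j7 -0.17
```

```bash

python3 -m creep '[[[0,3,0,45,0,0,0],[0,3,0,90,0,0,0],[0,3,0,125,0,0,0],[0,3,0,145,0,0,0],[0,3,0,154,0,0,0]]]' |head -2
python3 -m creep '[[[0,0,0,4,0,0,0],[0,0,0,4,0,0,0],[0,0,0,4,0,0,0]]]'

```

```text
time: 19.9
position: [0.5753, 0.1969, 0.0223]
time: 20.2
position: [0.5778, 0.1998, 0.0221]
tool_rot: [2.107, 2.327, 0.005]
ft_force: [0.7, -0.7, -0.2]
grip_width: 0.27
```

```bash

python3 -m creep '[[[0,0,0,2,0,0,0],[0,0,0,2,0,0,0],[0,0,0,2,0,0,0]]]'
python3 -m creep '[[[0.5,0,0,0,0,0,0],[0.5,0,0,0,0,0,0],[0.5,0,0,0,0,0,0],[0.5,0,0,-20,0,0,0],[0.5,0,0,-60,0,0,0]]]'|tail -2
python3 -m creep '[[[0.5,0,0,-50,0,0,0],[0.5,0,0,-100,0,0,0],[0.5,0,0,-100,0,0,0],[0.5,0,0,-100,0,0,0]]]'
python3 - <<'E'
from h import *
st()
a=ctrl.get_image('top')
g=a[190:315,360:490].copy()
cv2.imwrite('pics/t2.png',cv2.resize(a[190:330,200:500][:,:,::-1],None,fx=2.6,fy=2.6,interpolation=cv2.INTER_CUBIC))
delta([.4723,-.1547,.18],.094)
E
```

```text
time: 20.5
position: [0.578, 0.2003, 0.0206]
tool_rot: [2.106, 2.328, 0.006]
ft_force: [-0.6, -0.6, 5.8]
grip_width: 0.269
ft_force: [-0.1, 0.5, 0.0]
grip_width: 0.495
time: 21.4
position: [0.577, 0.2004, 0.18]
tool_rot: [2.106, 2.329, 0.005]
ft_force: [0.1, -0.4, -0.9]
grip_width: 0.502
t 21.4 pos [0.577  0.2004 0.18  ] yaw y 0.1 zax [ 0.004  0.001 -1.   ] F [ 0.1 -0.4 -0.9] grip 0.502 j [-0.79  0.27  0.49  1.63 -0.14  1.27 -0.17]
shift [-342.6 -138.5   -1.9] turn [0.    0.    0.006] alt [-0.     0.    -3.135] j7 -0.17
```

View pics/t2.png

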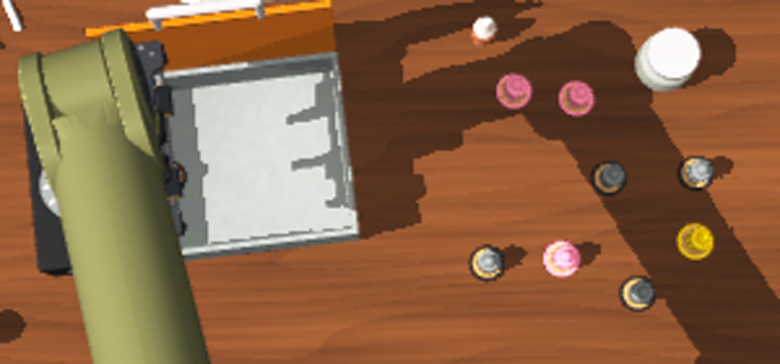

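The four remaining grey figures haven't moved. I'll add a numeric detector so I can check for knocks without using up views.

```bash
cat >> h.py <<'E'
def figs(img=None):
    a=ctrl.get_image('top')[:,:,::-1] if img is None else img
    h=cv2.cvtColor(np.ascontiguousarray(a),cv2.COLOR_BGR2HSV)[180:330,370:500]
    m=((h[:,:,1]<75)).astype(np.uint8)
    n,l,s,c=cv2.connectedComponentsWithStats(m)
    P=ctrl.camera_params('top')
    for i in range(1,n):
        if s[i,4]>25: print('blob',s[i,4],(c[i]+[370,180]).round(1),px2w('top',c[i][0]+370,c[i][1]+180,.02,P)[:2].round(4))
E
python3 - <<'E'
from h import *
figs(cv2.imread('pics/top0.png'));print();figs()
E
python3 -m creep '[[[0.5,-45,-18,0,0,0,0],[0.5,-90,-36,0,0,0,0],[0.5,-135,-55,0,0,0,0],[0.5,-180,-74,0,0,0,0],[0.5,-220,-93,0,0,0,0]]]' |head -2
python3 -m creep '[[[0.55,-45,-17,0,0,0,0],[0.55,-90,-34,0,0,0,0],[0.55,-122,-45,0,0,0,0],[0.55,-122.6,-45.5,0,0,0,0],[0.55,-122.6,-45.5,0,0,0,0]]]' |head -2
python3 -m creep '[[[0.55,0,0,0,0,0,0],[0.55,0,0,0,0,0,0]]]' |head -2
python3 - <<'E'
from h import *
figs();delta([.4723,-.1547,.016],.094)
E
```

```text
blob 54 [385.8 200.4] [ 0.7366 -0.1599]
blob 459 [456.6 212.3] [ 0.6953 -0.3656]
blob 50 [395.7 222.7] [ 0.6691 -0.1864]
blob 69 [420.2 227. ] [ 0.6545 -0.2574]
blob 79 [468.9 255.2] [ 0.5679 -0.3947]
blob 79 [435.4 257. ] [ 0.5653 -0.2975]
blob 74 [392.6 259.8] [ 0.5602 -0.1734]
blob 72 [414.4 289.2] [ 0.4733 -0.2329]
blob 70 [388.3 289.8] [ 0.4736 -0.1576]
blob 80 [446.7 302.3] [ 0.4337 -0.3237]

blob 57 [385.8 200.2] [ 0.7372 -0.1602]
blob 465 [456.5 212.4] [ 0.6951 -0.3655]
blob 80 [468.9 255.3] [ 0.5679 -0.3945]
blob 78 [435.4 257. ] [ 0.5653 -0.2975]
blob 35 [413.  289.7] [ 0.4719 -0.2287]
blob 70 [388.3 289.8] [ 0.4736 -0.1576]
blob 34 [415.7 288.8] [ 0.4745 -0.2365]
blob 80 [446.7 302.3] [ 0.4337 -0.3237]
time: 22.0
position: [0.5035, -0.0305, 0.1766]
time: 22.5
position: [0.4715, -0.1548, 0.1771]
time: 22.7
position: [0.4728, -0.153, 0.1779]
blob 57 [385.8 200.2] [ 0.7372 -0.1602]
blob 462 [456.6 212.4] [ 0.6951 -0.3657]
blob 50 [395.7 222.7] [ 0.6691 -0.1864]
blob 68 [420.1 227.1] [ 0.6543 -0.2572]
blob 372 [385.4 256.1] [ 0.5714 -0.1528]
blob 79 [469.  255.3] [ 0.5678 -0.3949]
blob 70 [435.7 257. ] [ 0.5652 -0.2983]
blob 80 [446.7 302.3] [ 0.4337 -0.3237]
shift [ -1.4  -0.8 162.1] turn [-0.     0.     0.009] alt [-0.    -0.    -3.133] j7 0.38
```

The detector agrees with the measured positions, with a steady offset of about 3 mm. On to figure 2.

```bash

python3 -m creep '[[[0.55,-1,-1,45,0,0,0],[0.55,-1,-1,90,0,0,0],[0.55,-1,-1,130,0,0,0],[0.55,-1,-1,155,0,0,0],[0.55,-1,-1,162,0,0,0]]]' |head -2
python3 -m creep '[[[0.55,0,0,0,0,0,0],[0,0,0,0,0,0,0],[0,0,0,0,0,0,0],[0,0,0,0,0,0,0],[0,0,0,0,0,0,0]]]' 12
python3 -m creep '[[[0,0,0,-45,0,0,0],[0,0,0,-90,0,0,0],[0,0,0,-130,0,0,0],[0,40,10,-165,0,0,0],[0,80,20,-165,0,0,0]]]' |tail -1
python3 - <<'E'
from h import *
st();delta(slot(-5,0,.18),.094)
E
```

```text
time: 23.25
position: [0.4696, -0.1545, 0.0136]
time: 23.75
position: [0.4727, -0.1558, 0.0174]
tool_rot: [2.106, 2.329, 0.003]
ft_force: [0.9, 0.1, 0.2]
grip_width: 0.272
grip_width: 0.272
t 24.25 pos [ 0.4866 -0.0756  0.1868] yaw y 0.095 zax [ 0.011  0.001 -1.   ] F [ 0.5 -0.1 -0.4] grip 0.272 j [-0.6  -0.03  0.7   1.91  0.02  1.24  0.19]
shift [182.5 115.7   8.1] turn [ 0.011 -0.     0.001] alt [ 0.     0.017 -3.141] j7 0.19
```

```bash

python3 -m creep '[[[0,40,26,0,0,0,0],[0,80,51,0,0,0,0],[0,120,76,0,0,0,0],[0,160,101,0,0,0,0],[0,183,114,0,0,0,0]]]' |head -2
python3 -m creep '[[[0,0,0,0,0,0,0],[0,0,0,0,0,0,0],[0,0,0,0,0,0,0],[0,0,0,0,0,0,0]]]' |head -2
python3 - <<'E'
from h import *
st();delta(slot(-5,0,.022),.094)
E
```

```text
time: 24.75
position: [0.5795, 0.1243, 0.1814]
time: 25.15
position: [0.5786, 0.1174, 0.1819]
t 25.15 pos [0.5786 0.1174 0.1819] yaw y 0.098 zax [ 0.001 -0.    -1.   ] F [ 0.2 -0.1 -0.7] grip 0.27 j [-0.74  0.24  0.58  1.68 -0.13  1.26 -0.04]
shift [ -1.    5.6 159.9] turn [0.001 0.    0.004] alt [-0.000e+00  2.000e-03 -3.138e+00] j7 -0.04
```

```bash

python3 -m creep '[[[0,-1,5.6,45,0,0,0],[0,-1,5.6,90,0,0,0],[0,-1,5.6,130,0,0,0],[0,-1,5.6,150,0,0,0],[0,-1,5.6,158,0,0,0]]]' |head -2
python3 -m creep '[[[0,0,0,2,0,0,0],[0,0,0,3,0,0,0],[0,0,0,3,0,0,0]]]'
python3 -m creep '[[[0.5,0,0,0,0,0,0],[0.5,0,0,0,0,0,0],[0.5,0,0,0,0,0,0],[0.5,0,0,-20,0,0,0],[0.5,0,0,-60,0,0,0]]]'|tail -1
python3 -m creep '[[[0.5,0,0,-50,0,0,0],[0.5,0,0,-100,0,0,0],[0.5,0,0,-100,0,0,0],[0.5,0,0,-100,0,0,0]]]'|tail -1
python3 - <<'E'
from h import *
st();figs()
delta([.5639,-.2953,.18],.094)
E
```

```text
time: 25.65
position: [0.5815, 0.1171, 0.022]
time: 25.95
position: [0.5854, 0.1183, 0.0218]
tool_rot: [2.107, 2.328, 0.003]
ft_force: [-0.5, -0.5, 2.0]
grip_width: 0.271
grip_width: 0.495
grip_width: 0.503
t 26.85 pos [0.5854 0.1192 0.1821] yaw y 0.1 zax [ 0.004  0.001 -1.   ] F [ 0.4 -0.1 -0.7] grip 0.503 j [-0.74  0.25  0.58  1.67 -0.14  1.26 -0.03]
blob 57 [385.8 200.2] [ 0.7372 -0.1602]
blob 476 [456.5 212.3] [ 0.6955 -0.3654]
blob 79 [469.  255.3] [ 0.5678 -0.3949]
blob 78 [435.4 257. ] [ 0.5652 -0.2975]
blob 74 [414.5 289.2] [ 0.4733 -0.2331]
blob 80 [446.7 302.3] [ 0.4337 -0.3237]
shift [-4.102e+02 -6.180e+01  2.000e-01] turn [ 0.001 -0.     0.007] alt [ 0.000e+00  1.000e-03 -3.135e+00] j7 -0.03
```

```bash

python3 -m creep '[[[0.5,-45,-7,0,0,0,0],[0.5,-90,-14,0,0,0,0],[0.5,-135,-20,0,0,0,0],[0.5,-180,-27,0,0,0,0],[0.5,-220,-33,0,0,0,0]]]' |head -2
python3 -m creep '[[[0.55,-45,-7,0,0,0,0],[0.55,-90,-14,0,0,0,0],[0.55,-135,-20,0,0,0,0],[0.55,-175,-26,0,0,0,0],[0.55,-190,-29,0,0,0,0]]]' |head -2
python3 -m creep '[[[0.55,0,0,0,0,0,0],[0.55,0,0,0,0,0,0],[0.55,0,0,0,0,0,0]]]' |head -2
python3 - <<'E'
from h import *
figs();delta([.5639,-.2953,.016],.094);P=ctrl.camera_params('wrist');cv2.imwrite('pics/w6.png',ctrl.get_image('wrist')[:,:,::-1])
E
```

```text
time: 27.4
position: [0.5719, -0.1056, 0.1785]
time: 27.9
position: [0.5607, -0.3005, 0.1785]
time: 28.2
position: [0.5646, -0.2922, 0.1798]
blob 57 [385.8 200.2] [ 0.7372 -0.1602]
blob 565 [442.8 216.6] [ 0.6836 -0.3247]
blob 50 [395.7 222.7] [ 0.6691 -0.1864]
blob 68 [420.1 227.1] [ 0.6543 -0.2572]
blob 58 [467.  276.1] [ 0.5074 -0.3859]
blob 32 [448.8 303.5] [ 0.4301 -0.3295]
shift [ -3.   -1.3 164.1] turn [ 0.001 -0.001  0.01 ] alt [ 2.000e-03  1.000e-03 -3.132e+00] j7 0.75
```

```bash

python3 -m creep '[[[0.55,-3,-1,45,0,0,0],[0.55,-3,-1,90,0,0,0],[0.55,-3,-1,130,0,0,0],[0.55,-3,-1,155,0,0,0],[0.55,-3,-1,163,0,0,0]]]' |head -2
python3 -m creep '[[[0.55,0,0,0,0,0,0],[0,0,0,0,0,0,0],[0,0,0,0,0,0,0],[0,0,0,0,0,0,0],[0,0,0,0,0,0,0]]]' 12
python3 -m creep '[[[0,0,0,-45,0,0,0],[0,0,0,-90,0,0,0],[0,0,0,-130,0,0,0],[0,40,0,-165,0,0,0],[0,80,0,-165,0,0,0]]]' |tail -1
python3 -m creep '[[[0,45,0,0,0,0,0],[0,90,0,0,0,0,0],[0,135,0,0,0,0,0],[0,135,0,0,0,0,0],[0,135,0,0,0,0,0]]]' |tail -1
python3 - <<'E'
from h import *
st();delta(slot(-5,-80,.18),.094);figs()
E
```

```text
time: 28.8
position: [0.5618, -0.2957, 0.0145]
time: 29.3
position: [0.5641, -0.2987, 0.0188]
tool_rot: [2.106, 2.328, 0.002]
ft_force: [1.1, 0.3, 0.9]
grip_width: 0.272
grip_width: 0.273
grip_width: 0.273
t 30.3 pos [ 0.5416 -0.0832  0.1829] yaw y 0.103 zax [ 0.002  0.    -1.   ] F [-0.2 -0.9 -0.9] grip 0.273 j [-0.55  0.14  0.72  1.78 -0.1   1.25  0.3 ]
shift [114.8  62.6   3. ] turn [ 0.002 -0.     0.009] alt [ 0.000e+00  2.000e-03 -3.132e+00] j7 0.3
blob 57 [385.8 200.2] [ 0.7372 -0.1602]
blob 464 [456.5 212.4] [ 0.695  -0.3655]
blob 37 [396.9 222.4] [ 0.6699 -0.19  ]
blob 79 [468.9 255.2] [ 0.5679 -0.3947]
blob 35 [413.  289.7] [ 0.4719 -0.2287]
blob 34 [415.7 288.8] [ 0.4745 -0.2365]
blob 80 [446.7 302.3] [ 0.4337 -0.3237]
```

```bash

python3 -m creep '[[[0,40,22,0,0,0,0],[0,80,44,0,0,0,0],[0,115,62.6,0,0,0,0],[0,115,62.6,0,0,0,0],[0,115,62.6,0,0,0,0]]]' |head -2
python3 -m creep '[[[0,0,0,0,0,0,0],[0,0,0,0,0,0,0]]]' |head -2
python3 - <<'E'
from h import *
st();delta(slot(-5,-80,.0235),.094)
E
```

```text
time: 30.85
position: [0.5928, 0.0348, 0.1823]
time: 31.05
position: [0.5923, 0.0335, 0.1828]
t 31.05 pos [0.5923 0.0335 0.1828] yaw y 0.096 zax [ 0.001 -0.001 -1.   ] F [ 0.1  0.3 -1.1] grip 0.269 j [-0.65  0.25  0.64  1.67 -0.16  1.27  0.12]
shift [  4.1  -0.  159.3] turn [0.001 0.001 0.002] alt [-1.000e-03  2.000e-03 -3.139e+00] j7 0.12
```

```bash

python3 -m creep '[[[0,4,0,45,0,0,0],[0,4,0,90,0,0,0],[0,4,0,130,0,0,0],[0,4,0,150,0,0,0],[0,4,0,157,0,0,0]]]' |head -2
python3 -m creep '[[[0,0,0,2,0,0,0],[0,0,0,3,0,0,0],[0,0,0,3,0,0,0]]]'
python3 -m creep '[[[0.5,0,0,0,0,0,0],[0.5,0,0,0,0,0,0],[0.5,0,0,0,0,0,0],[0.5,0,0,-20,0,0,0],[0.5,0,0,-60,0,0,0]]]'|tail -1
python3 -m creep '[[[0.5,0,0,-50,0,0,0],[0.5,0,0,-100,0,0,0],[0.5,0,0,-100,0,0,0],[0.5,0,0,-100,0,0,0]]]'|tail -1
python3 - <<'E'
from h import *
st();figs()
delta([.5673,-.3932,.18],.094)
E
```

```text
time: 31.55
position: [0.5889, 0.0383, 0.0238]
time: 31.85
position: [0.5928, 0.0393, 0.0238]
tool_rot: [2.107, 2.327, 0.003]
ft_force: [-1.9, 0.2, 1.9]
grip_width: 0.267
grip_width: 0.495
grip_width: 0.505
t 32.75 pos [0.5929 0.0405 0.1841] yaw y 0.1 zax [ 0.004  0.001 -1.   ] F [ 1.  -0.2 -0.8] grip 0.505 j [-0.66  0.25  0.65  1.67 -0.16  1.27  0.12]
blob 54 [385.8 200.4] [ 0.7366 -0.1599]
blob 463 [456.2 212.4] [ 0.6951 -0.3647]
blob 79 [468.9 255.2] [ 0.5679 -0.3947]
blob 75 [414.5 289.3] [ 0.4732 -0.2332]
blob 80 [446.7 302.3] [ 0.4337 -0.3237]
shift [-429.   -67.9    2.2] turn [ 0.001 -0.     0.007] alt [ 0.000e+00  1.000e-03 -3.135e+00] j7 0.12
```

```bash

python3 -m creep '[[[0.5,-45,-7,0,0,0,0],[0.5,-90,-14,0,0,0,0],[0.5,-135,-21,0,0,0,0],[0.5,-180,-28,0,0,0,0],[0.5,-220,-35,0,0,0,0]]]' |head -2
python3 -m creep '[[[0.55,-45,-7,0,0,0,0],[0.55,-90,-14,0,0,0,0],[0.55,-135,-21,0,0,0,0],[0.55,-175,-28,0,0,0,0],[0.55,-209,-33,0,0,0,0]]]' |head -2
python3 -m creep '[[[0.55,0,0,0,0,0,0],[0.55,0,0,0,0,0,0],[0.55,0,0,0,0,0,0]]]' |head -2
python3 - <<'E'
from h import *
st();figs();delta([.5673,-.3932,.016],.094);P=ctrl.camera_params('wrist');cv2.imwrite('pics/w7.png',ctrl.get_image('wrist')[:,:,::-1])
E
```

```text
time: 33.3
position: [0.5775, -0.1842, 0.1805]
time: 33.8
position: [0.5652, -0.3955, 0.1799]
time: 34.1
position: [0.5676, -0.3914, 0.181]
t 34.1 pos [ 0.5676 -0.3914  0.181 ] yaw y 0.102 zax [-0.001  0.002 -1.   ] F [-0.5  0.3  0.8] grip 0.549 j [ 0.02  0.51  0.78  1.42 -0.36  1.36  0.91]
blob 57 [385.8 200.2] [ 0.7372 -0.1602]
blob 1088 [471.4 215.2] [ 0.6856 -0.4084]
blob 49 [395.6 222.8] [ 0.6689 -0.1863]
blob 66 [420.  227.2] [ 0.6539 -0.2569]
blob 35 [413.  289.7] [ 0.4719 -0.2287]
blob 33 [415.7 288.7] [ 0.4748 -0.2365]
shift [ -2.3  -0.9 165.5] turn [ 0.    -0.002  0.009] alt [ 3.000e-03  0.000e+00 -3.133e+00] j7 0.91
```

```bash

python3 -m creep '[[[0.55,-2,-1,45,0,0,0],[0.55,-2,-1,90,0,0,0],[0.55,-2,-1,130,0,0,0],[0.55,-2,-1,155,0,0,0],[0.55,-2,-1,165,0,0,0]]]' |head -2
python3 -m creep '[[[0.55,0,0,0,0,0,0],[0,0,0,0,0,0,0],[0,0,0,0,0,0,0],[0,0,0,0,0,0,0],[0,0,0,0,0,0,0]]]' 12
python3 -m creep '[[[0,0,0,-45,0,0,0],[0,0,0,-90,0,0,0],[0,0,0,-130,0,0,0],[0,40,0,-165,0,0,0],[0,80,0,-165,0,0,0]]]' |tail -1
python3 -m creep '[[[0,45,0,0,0,0,0],[0,90,0,0,0,0,0],[0,135,0,0,0,0,0],[0,180,0,0,0,0,0],[0,225,0,0,0,0,0]]]' |tail -1
python3 -m creep '[[[0,0,0,0,0,0,0],[0,0,0,0,0,0,0]]]' |tail -1
python3 - <<'E'
from h import *
st();delta(slot(-50,38,.18),.094);figs()
E
```

```text
time: 34.7
position: [0.5658, -0.3924, 0.0143]
time: 35.2
position: [0.5673, -0.3959, 0.0189]
tool_rot: [2.105, 2.328, 0.002]
ft_force: [-0.3, 0.2, 1.5]
grip_width: 0.273
grip_width: 0.269
grip_width: 0.273
grip_width: 0.265
t 36.4 pos [ 0.536  -0.0909  0.183 ] yaw y 0.103 zax [ 0.002  0.    -1.   ] F [ 0.1 -0.8 -0.9] grip 0.265 j [-0.56  0.13  0.74  1.8  -0.09  1.25  0.31]
shift [240.2  25.    3. ] turn [ 0.002 -0.     0.009] alt [ 0.000e+00  3.000e-03 -3.132e+00] j7 0.31
blob 57 [385.8 200.2] [ 0.7372 -0.1602]
blob 465 [456.5 212.5] [ 0.695  -0.3655]
blob 30 [374.5 220.3] [ 0.6779 -0.1247]
blob 28 [395.9 221.1] [ 0.6738 -0.1873]
blob 35 [413.  289.7] [ 0.4719 -0.2287]
blob 34 [415.7 288.8] [ 0.4745 -0.2365]
blob 80 [446.7 302.3] [ 0.4337 -0.3237]
```

```bash

python3 -m creep '[[[0,45,5,0,0,0,0],[0,90,10,0,0,0,0],[0,135,15,0,0,0,0],[0,180,21,0,0,0,0],[0,220,26,0,0,0,0]]]' |head -2
python3 -m creep '[[[0,21,3,0,0,0,0],[0,21,3,0,0,0,0],[0,21,3,0,0,0,0],[0,21,3,0,0,0,0]]]' |head -2
python3 - <<'E'
from h import *
st();delta(slot(-46,39,.0235),.094)
E
```

```text
time: 36.95
position: [0.5405, 0.1294, 0.1828]
time: 37.35
position: [0.5413, 0.1474, 0.1826]
t 37.35 pos [0.5413 0.1474 0.1826] yaw y 0.096 zax [ 0.001 -0.001 -1.   ] F [-0.5 -0.1 -0.9] grip 0.269 j [-0.82  0.17  0.56  1.75 -0.09  1.25 -0.14]
shift [  5.   -1.  159.1] turn [0.001 0.001 0.002] alt [-2.00e-03  2.00e-03 -3.14e+00] j7 -0.14
```

```bash

python3 -m creep '[[[0,5,-1,45,0,0,0],[0,5,-1,90,0,0,0],[0,5,-1,130,0,0,0],[0,5,-1,150,0,0,0],[0,5,-1,157,0,0,0]]]' |head -2
python3 -m creep '[[[0,0,0,2,0,0,0],[0,0,0,3,0,0,0],[0,0,0,3,0,0,0]]]'
python3 -m creep '[[[0.45,0,0,0,0,0,0],[0.45,0,0,0,0,0,0],[0.45,0,0,0,0,0,0],[0.45,0,0,-20,0,0,0],[0.45,0,0,-60,0,0,0]]]'|tail -1
python3 -m creep '[[[0.5,0,0,-50,0,0,0],[0.5,0,0,-100,0,0,0],[0.5,0,0,-100,0,0,0],[0.5,0,0,-100,0,0,0]]]'|tail -1
python3 - <<'E'
from h import *
st();figs()
delta([.4335,-.3209,.18],.094)
E
```

```text
time: 37.85
position: [0.5368, 0.1521, 0.0238]
time: 38.15
position: [0.5405, 0.1544, 0.0237]
tool_rot: [2.108, 2.327, 0.003]
ft_force: [-0.1, -0.9, 2.3]
grip_width: 0.271
grip_width: 0.449
grip_width: 0.497
t 39.05 pos [0.54  0.156 0.184] yaw y 0.101 zax [ 0.004  0.002 -1.   ] F [ 0.2 -0.3 -0.6] grip 0.497 j [-0.84  0.16  0.57  1.75 -0.09  1.25 -0.15]
blob 57 [385.8 200.2] [ 0.7372 -0.1602]
blob 465 [456.5 212.4] [ 0.6951 -0.3654]
blob 31 [394.5 221.7] [ 0.6721 -0.183 ]
blob 70 [414.3 289.2] [ 0.4734 -0.2326]
blob 78 [446.7 302.1] [ 0.4341 -0.3236]
shift [-463.6 -152.8    2.1] turn [ 0.001 -0.     0.007] alt [ 0.000e+00  1.000e-03 -3.135e+00] j7 -0.15
```

```bash

python3 -m creep '[[[0.5,-45,-15,0,0,0,0],[0.5,-90,-30,0,0,0,0],[0.5,-135,-45,0,0,0,0],[0.5,-180,-60,0,0,0,0],[0.5,-220,-73,0,0,0,0]]]' |head -2
python3 -m creep '[[[0.55,-45,-15,0,0,0,0],[0.55,-90,-30,0,0,0,0],[0.55,-135,-45,0,0,0,0],[0.55,-180,-60,0,0,0,0],[0.55,-220,-73,0,0,0,0]]]' |head -2
python3 -m creep '[[[0.55,-24,-7,0,0,0,0],[0.55,-24,-7,0,0,0,0],[0.55,-24,-7,0,0,0,0],[0.55,-24,-7,0,0,0,0]]]' |head -2
python3 - <<'E'
from h import *
st();figs();delta([.4335,-.3209,.016],.094);P=ctrl.camera_params('wrist');cv2.imwrite('pics/w8.png',ctrl.get_image('wrist')[:,:,::-1])
E
```

```text
time: 39.6
position: [0.4864, -0.0729, 0.1806]
time: 40.1
position: [0.436, -0.2985, 0.181]
time: 40.5
position: [0.4335, -0.3196, 0.1814]
t 40.5 pos [ 0.4335 -0.3196  0.1814] yaw y 0.102 zax [-0.001  0.001 -1.   ] F [ 0.3  0.3 -0.3] grip 0.545 j [-0.32  0.16  1.    1.81 -0.14  1.25  0.82]
blob 57 [385.8 200.2] [ 0.7372 -0.1602]
blob 461 [456.6 212.4] [ 0.6952 -0.3656]
blob 50 [395.7 222.7] [ 0.6691 -0.1864]
blob 68 [420.1 227.1] [ 0.6543 -0.2572]
blob 892 [457.5 276.1] [ 0.5081 -0.3585]
blob 35 [413.  289.7] [ 0.4719 -0.2287]
blob 33 [415.7 288.7] [ 0.4748 -0.2365]
shift [ -1.4  -0.4 165.7] turn [-0.    -0.001  0.009] alt [ 2.000e-03 -0.000e+00 -3.133e+00] j7 0.82
```

```bash

python3 -m creep '[[[0.55,-1,0,45,0,0,0],[0.55,-1,0,90,0,0,0],[0.55,-1,0,130,0,0,0],[0.55,-1,0,155,0,0,0],[0.55,-1,0,165,0,0,0]]]' |head -2
python3 -m creep '[[[0.55,0,0,0,0,0,0],[0,0,0,0,0,0,0],[0,0,0,0,0,0,0],[0,0,0,0,0,0,0],[0,0,0,0,0,0,0]]]' 12
python3 -m creep '[[[0,0,0,-45,0,0,0],[0,0,0,-90,0,0,0],[0,0,0,-130,0,0,0],[0,20,20,-165,0,0,0],[0,60,50,-165,0,0,0]]]' |tail -1
python3 -m creep '[[[0,45,10,0,0,0,0],[0,90,20,0,0,0,0],[0,135,30,0,0,0,0],[0,180,40,0,0,0,0],[0,225,50,0,0,0,0]]]' |tail -1
python3 -m creep '[[[0,0,0,0,0,0,0],[0,0,0,0,0,0,0],[0,0,0,0,0,0,0]]]' |tail -1
python3 - <<'E'
from h import *
st();delta(slot(-46,-39,.18),.094);figs()
E
```

```text
time: 41.1
position: [0.4324, -0.3202, 0.0148]
time: 41.6
position: [0.4344, -0.3228, 0.0185]
tool_rot: [2.105, 2.328, 0.002]
ft_force: [0.3, -0.8, 1.1]
grip_width: 0.274
grip_width: 0.271
grip_width: 0.27
grip_width: 0.27
t 42.9 pos [ 0.5043 -0.0305  0.1827] yaw y 0.098 zax [ 0.001 -0.001 -1.   ] F [-0.8 -0.9 -0.2] grip 0.27 j [-0.77  0.02  0.8   1.88 -0.02  1.24  0.13]
shift [100.1  53.1   2.7] turn [0.001 0.001 0.004] alt [-1.000e-03  2.000e-03 -3.137e+00] j7 0.13
blob 57 [385.8 200.2] [ 0.7372 -0.1602]
blob 462 [456.6 212.4] [ 0.6951 -0.3656]
blob 50 [395.7 222.7] [ 0.6691 -0.1864]
blob 30 [420.  223.9] [ 0.6638 -0.2574]
```

```bash

python3 -m creep '[[[0,40,21,0,0,0,0],[0,80,42,0,0,0,0],[0,100,53,0,0,0,0],[0,100,53,0,0,0,0],[0,100,53,0,0,0,0]]]' |head -2
python3 -m creep '[[[0,0,0,0,0,0,0],[0,0,0,0,0,0,0]]]' |head -2
python3 - <<'E'
from h import *
st();delta(slot(-46,-39,.0235),.094)
E
```

```text
time: 43.45
position: [0.5471, 0.074, 0.1823]
time: 43.65
position: [0.547, 0.0738, 0.1828]
t 43.65 pos [0.547  0.0738 0.1828] yaw y 0.097 zax [ 0.001 -0.    -1.   ] F [-0.2 -0.3  0.2] grip 0.27 j [-0.84  0.16  0.73  1.78 -0.11  1.25  0.01]
shift [  0.6   0.2 159.3] turn [0.001 0.    0.003] alt [-0.000e+00  2.000e-03 -3.139e+00] j7 0.01
```

```bash

python3 -m creep '[[[0,0,0,45,0,0,0],[0,0,0,90,0,0,0],[0,0,0,130,0,0,0],[0,0,0,150,0,0,0],[0,0,0,157,0,0,0]]]' |head -2
python3 -m creep '[[[0,0,0,2,0,0,0],[0,0,0,3,0,0,0],[0,0,0,3,0,0,0]]]'
python3 -m creep '[[[0.45,0,0,0,0,0,0],[0.45,0,0,0,0,0,0],[0.45,0,0,0,0,0,0],[0.45,0,0,-20,0,0,0],[0.45,0,0,-60,0,0,0]]]'|tail -1
python3 -m creep '[[[0.4,0,0,-50,0,0,0],[0.4,0,0,-100,0,0,0],[0.4,0,0,-150,0,0,0],[0.4,0,0,-190,0,0,0]]]'|tail -1
python3 -m creep '[[[0.4,-50,-10,-20,0,0,0],[0.4,-100,-20,-20,0,0,0],[0.4,-140,-30,-20,0,0,0],[0.4,-150,-30,-20,0,0,0],[0.4,-150,-30,-20,0,0,0]]]'|tail -1
python3 - <<'E'
from h import *
st()
a=ctrl.get_image('top')[195:315,200:345,::-1];b=ctrl.get_image('scene')[150:330,260:500,::-1]
cv2.imwrite('pics/f1.png',np.hstack([cv2.resize(a,(435,360),interpolation=cv2.INTER_CUBIC),cv2.resize(b,(365,360),interpolation=cv2.INTER_CUBIC)]))
E
```

```text
time: 44.15
position: [0.5443, 0.0742, 0.0237]
time: 44.45
position: [0.5482, 0.0755, 0.0236]
tool_rot: [2.107, 2.328, 0.003]
ft_force: [-0.3, -0.8, -0.0]
grip_width: 0.27
grip_width: 0.447
grip_width: 0.403
grip_width: 0.4
t 45.85 pos [ 0.532  -0.0788  0.2929] yaw y 0.095 zax [ 0.002  0.    -1.   ] F [ 0.5 -0.3  0. ] grip 0.4 j [-0.73  0.05  0.86  1.65 -0.04  1.46  0.24]
```

View pics/f1.png

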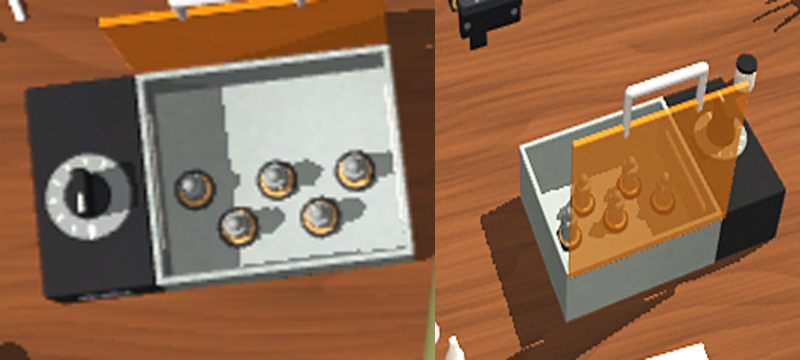

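All five figures stand upright in the chamber, the dial is still at off and the lid is upright. I'll regrip the bar and close the lid.

```bash
python3 - <<'E'
from h import *
from scipy.optimize import least_squares
p=np.array([[.4518,.0715],[.4856,.187],[.5633,.2686],[.649,.3008],[.6981,.3027]]);X=(p[:,0]-.5895)/np.cos(.094)
r=least_squares(lambda q:np.hypot(X-q[0],p[:,1]-q[1])-.24,[.1,.07]);print(r.x,r.fun*1e3)
h=r.x
B=(h[0]+.24*np.sin(.03),h[1]+.24)
print('TCP at open',slot(B[0]*1e3,0,B[1]));delta(slot(B[0]*1e3,0,.39),.094)
for a in np.arange(1.6,-.01,-.1): print(round(a,1),'y',round((h[0]-.24*np.cos(a)-B[0])*1e3),'z',round(-(h[1]+.24*np.sin(a)-B[1])*1e3))
E
```

```text
[0.10122494 0.06397508] [-0.34628399 -0.41578281  1.11842297  0.42683615 -1.14583541]
TCP at open [np.float64(0.6974451985974071), np.float64(0.12767684052745634), np.float64(0.30397508428464237)]
shift [184.5 184.8 -97.4] turn [ 0.001 -0.001  0.008] alt [ 1.000e-03  1.000e-03 -3.134e+00] j7 0.24
1.6 y 0 z 0
1.5 y -24 z 1
1.4 y -48 z 3
1.3 y -71 z 9
1.2 y -94 z 16
1.1 y -116 z 26
1.0 y -137 z 38
0.9 y -156 z 52
0.8 y -174 z 68
0.7 y -191 z 85
0.6 y -205 z 104
0.5 y -218 z 125
0.4 y -228 z 147
0.3 y -236 z 169
0.2 y -242 z 192
0.1 y -246 z 216
-0.0 y -247 z 240
```

```bash

python3 -m creep '[[[0.36,0,0,-50,0,0,0],[0.36,0,0,-97,0,0,0],[0.36,34,34,-97,0,0,0],[0.36,68,68,-97,0,0,0],[0.36,102,102,-97,0,0,0]]]'|head -2
python3 -m creep '[[[0.36,30,30,0,0,0,0],[0.36,60,60,0,0,0,0],[0.36,82,83,0,0,0,0],[0.36,82,83,0,0,0,0],[0.36,82,83,0,0,0,0]]]'|head -2
python3 -m creep '[[[0.36,0,0,0,0,0,0],[0.36,0,0,0,0,0,0]]]'|head -2
python3 - <<'E'
from h import *
st();delta([.6975,.1277,.305],.094)
P=ctrl.camera_params('wrist');print(w2px('wrist',[.6975,.1277,.325],P));cv2.imwrite('pics/w9.png',ctrl.get_image('wrist')[:,:,::-1])
E
```

```text
time: 46.45
position: [0.6245, 0.0405, 0.3895]
time: 46.95
position: [0.6976, 0.1284, 0.3875]
time: 47.15
position: [0.6972, 0.1246, 0.3905]
t 47.15 pos [0.6972 0.1246 0.3905] yaw y 0.099 zax [ 0.002  0.    -1.   ] F [-0.8 -1.8 -0.4] grip 0.36 j [-0.65  0.52  0.79  0.98 -0.37  1.77  0.09]
shift [ 3.   0.4 85.5] turn [ 0.002 -0.     0.005] alt [ 1.000e-03  3.000e-03 -3.136e+00] j7 0.09
(np.float64(319.1639173503356), np.float64(257.2413231413506))
```

View pics/w9.png

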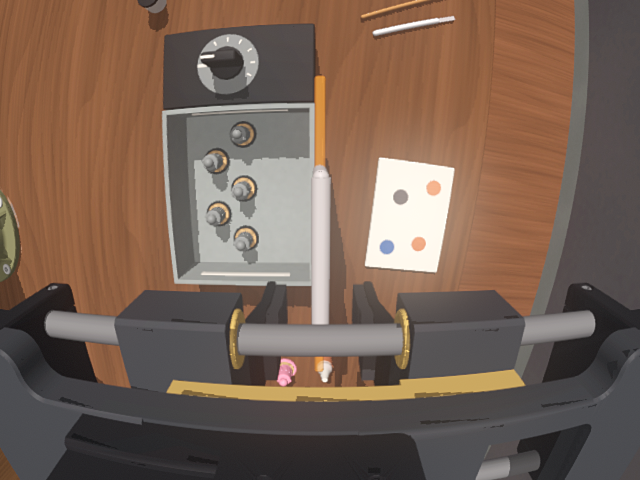

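```bash

python3 -m creep '[[[0.36,3,0,40,0,0,0],[0.36,3,0,75,0,0,0],[0.36,3,0,85,0,0,0],[0.36,3,0,85,0,0,0],[0,3,0,85,0,0,0]]]' 15|head -2
python3 -m creep '[[[0,0,0,0,0,0,0],[0,0,0,0,0,0,0],[0,0,0,0,0,0,0],[0,0,-6,0,0,0,0],[0,0,-24,1,0,0,0]]]'
python3 -m creep '[[[0,0,-24,2,0,0,0],[0,0,-47,8,0,0,0],[0,0,-70,15,0,0,0],[0,0,-92,25,0,0,0],[0,0,-113,37,0,0,0]]]'
python3 - <<'E'
from h import *
st();delta([.5595,.1147,.266],.094)
E
```

```text
time: 47.7
position: [0.6981, 0.1279, 0.3069]
time: 48.2
position: [0.6759, 0.1258, 0.3056]
tool_rot: [2.104, 2.326, 0.008]
ft_force: [2.6, 1.5, 4.9]
grip_width: 0.131
time: 48.7
position: [0.5613, 0.1149, 0.2672]
tool_rot: [2.105, 2.329, 0.006]
ft_force: [1.5, 0.6, 2.2]
grip_width: 0.131
t 48.7 pos [0.5613 0.1149 0.2672] yaw y 0.101 zax [ 0.004  0.002 -1.   ] F [1.5 0.6 2.2] grip 0.131 j [-0.97  0.16  0.82  1.61 -0.12  1.42 -0.04]
shift [-0.  -1.8  1.1] turn [ 0.004 -0.001  0.007] alt [ 2.000e-03  7.000e-03 -3.135e+00] j7 -0.04
```

```bash

python3 -m creep '[[[0,0,-19,14,0,0,0],[0,0,-37,30,0,0,0],[0,0,-54,47,0,0,0],[0,0,-68,66,0,0,0],[0,0,-81,87,0,0,0]]]'
python3 -m creep '[[[0,0,-10,22,0,0,0],[0,0,-18,44,0,0,0],[0,0,-24,67,0,0,0],[0,0,-28,91,0,0,0],[0,0,-29,105,0,0,0]]]'
python3 -m creep '[[[0,0,0,6,0,0,0],[0,0,0,10,0,0,0],[0,0,0,10,0,0,0]]]'
python3 - <<'E'
from h import *
st()
E
```

```text
time: 49.2
position: [0.4811, 0.1073, 0.1797]
tool_rot: [2.106, 2.33, 0.008]
ft_force: [3.0, 1.2, -0.7]
grip_width: 0.129
time: 49.7
position: [0.452, 0.1044, 0.0738]
tool_rot: [2.106, 2.33, 0.005]
ft_force: [0.7, 2.4, 2.1]
grip_width: 0.125
time: 50.0
position: [0.4518, 0.1042, 0.0651]
tool_rot: [-2.107, -2.33, -0.001]
ft_force: [-1.0, 2.4, 2.4]
grip_width: 0.12
t 50.0 pos [0.4518 0.1042 0.0651] yaw y 0.101 zax [-0.     0.001 -1.   ] F [-1.   2.4  2.4] grip 0.12 j [-1.04  0.07  0.79  2.1  -0.06  0.99 -0.12]
```

```bash

python3 -m creep '[[[0,0,0,2,0,0,0],[0,0,0,4,0,0,0],[0,0,0,4,0,0,0],[0,0,0,4,0,0,0]]]'
python3 -m creep '[[[0,0,0,2,0,0,0],[0,0,0,4,0,0,0],[0,0,0,4,0,0,0],[0,0,0,4,0,0,0]]]'
```

```text
time: 50.4
position: [0.4518, 0.104, 0.0622]
tool_rot: [-2.106, -2.329, -0.001]
ft_force: [-6.3, 0.3, 14.6]
grip_width: 0.112
time: 50.8
position: [0.4518, 0.1038, 0.0589]
tool_rot: [-2.106, -2.328, -0.0]
ft_force: [-9.7, -1.3, 22.5]
grip_width: 0.11
```

```bash

python3 -m creep '[[[0,0,0,-4,0,0,0],[0.36,0,0,-6,0,0,0],[0.36,0,0,-6,0,0,0],[0.36,0,0,-6,0,0,0],[0.36,0,0,-6,0,0,0]]]'|tail -1
python3 -m creep '[[[0.36,0,0,-30,0,0,0],[0.36,0,0,-60,0,0,0],[0,0,0,-60,0,0,0],[0,0,0,-60,0,0,0],[0,0,0,-60,0,0,0]]]'|tail -1
python3 -m creep '[[[0,0,0,0,0,0,0],[0,0,0,0,0,0,0],[0,0,0,0,0,0,0]]]'
python3 - <<'E'
from h import *
st();delta([.4505,.1044,.094],.094)
E
```

```text
grip_width: 0.336
grip_width: 0.17
time: 52.1
position: [0.4517, 0.1033, 0.122]
tool_rot: [2.107, 2.329, -0.001]
ft_force: [-0.6, -0.3, -0.7]
grip_width: 0.012
t 52.1 pos [0.4517 0.1033 0.122 ] yaw y 0.1 zax [ 0.    -0.001 -1.   ] F [-0.6 -0.3 -0.7] grip 0.012 j [-1.06 -0.03  0.78  2.05  0.02  1.11 -0.19]
shift [ 1.3 -1.1 28. ] turn [0.    0.001 0.006] alt [-2.000e-03  0.000e+00 -3.135e+00] j7 -0.19
```

```bash

python3 -m creep '[[[0,1,-1,12,0,0,0],[0,1,-1,20,0,0,0],[0,1,-1,25,0,0,0],[0,1,-1,25,0,0,0]]]'|sed -n '2p;4p'
python3 -m creep '[[[0,0,0,3,0,0,0],[0,0,0,3,0,0,0]]]'|sed -n '2p;4p'
python3 -m creep '[[[0,0,0,2,0,0,0],[0,0,0,3,0,0,0],[0,0,0,3,0,0,0]]]'|sed -n '2p;4p'
```

```text
position: [0.4503, 0.104, 0.0966]
ft_force: [0.2, 0.1, 0.7]
position: [0.4511, 0.1043, 0.0956]
ft_force: [-4.0, -1.7, 10.4]
position: [0.4512, 0.1043, 0.095]
ft_force: [-13.2, -4.4, 33.0]
```

The lid is fully shut: the bar top is at 0.095 m, as expected, and it takes firm pressing without moving. Now to the dial.

```bash

python3 -m creep '[[[0.2,0,0,-50,0,0,0],[0.4,0,0,-100,0,0,-0.1],[0.4,0,0,-110,0,0,-0.2],[0.4,0,0,-110,0,0,-0.34],[0.4,0,0,-110,0,0,-0.46]]]'|head -2
python3 -m creep '[[[0.4,0,0,0,0,0,-0.13],[0.4,0,0,0,0,0,-0.26],[0.4,0,0,0,0,0,-0.39],[0.4,0,0,0,0,0,-0.52],[0.4,0,0,0,0,0,-0.65]]]'|head -2
python3 -m creep '[[[0.4,0,0,0,0,0,-0.13],[0.4,0,0,0,0,0,-0.26],[0.4,0,0,0,0,0,-0.39],[0.4,0,0,0,0,0,-0.45],[0.4,0,0,0,0,0,-0.45]]]'|head -2
python3 - <<'E'
from h import *
st();delta([.5635,.291,.2],1.665)
E
```

```text
time: 53.5
position: [0.4514, 0.1046, 0.2023]
time: 54.0
position: [0.451, 0.1043, 0.2015]
time: 54.5
position: [0.4509, 0.1044, 0.2015]
t 54.5 pos [0.4509 0.1044 0.2015] yaw y 1.66 zax [ 0.001  0.    -1.   ] F [0.5 0.1 1. ] grip 0.398 j [-1.24 -0.16  0.89  1.95  0.13  1.29  1.27]
shift [-128.8  175.8    1.7] turn [ 0.     0.001 -0.005] alt [ 2.000e-03 -0.000e+00  3.137e+00] j7 1.27
```

```bash

python3 -m creep '[[[0.4,-25,35,0,0,0,0],[0.4,-51,70,0,0,0,0],[0.4,-77,105,0,0,0,0],[0.4,-103,140,0,0,0,0],[0.4,-128.8,175.8,0,0,0,0]]]'|head -2
python3 -m creep '[[[0.4,0,0,0,0,0,0],[0.4,0,0,0,0,0,0],[0.4,0,0,0,0,0,0]]]'|head -2
python3 - <<'E'
from h import *
st();delta([.5635,.291,.105],1.665)
P=ctrl.camera_params('wrist');print(w2px('wrist',[.5635,.291,.134],P));cv2.imwrite('pics/w10.png',ctrl.get_image('wrist')[:,:,::-1])
E
```

```text
time: 55.0
position: [0.5642, 0.293, 0.2008]
time: 55.3
position: [0.5635, 0.2895, 0.2016]
t 55.3 pos [0.5635 0.2895 0.2016] yaw y 1.658 zax [ 0.001 -0.001 -1.   ] F [-0.4 -0.5  0.9] grip 0.405 j [-1.2   0.39  0.89  1.55 -0.31  1.34  1.38]
shift [-0.   1.6 96.6] turn [-0.001  0.001 -0.007] alt [1.000e-03 1.000e-03 3.134e+00] j7 1.38
(np.float64(319.9110984037621), np.float64(258.6635720372088))
```

```bash

python3 -m creep '[[[0.4,0,1.6,40,0,0,-0.007],[0.4,0,1.6,75,0,0,-0.007],[0.4,0,1.6,92,0,0,-0.007],[0.4,0,1.6,96,0,0,-0.007],[0.4,0,1.6,96,0,0,-0.007]]]'|sed -n '2p;4p'
python3 -m creep '[[[0,0,0,0,0,0,0],[0,0,0,0,0,0,0],[0,0,0,0,0,0,0],[0,0,0,0,0,0,0],[0,0,0,0,0,0,0]]]' 50
python3 - <<'E'
from h import *
st();print(ctrl.get_state()['torque'])
E
```

```text
position: [0.5637, 0.2922, 0.1064]
ft_force: [-0.2, 0.1, 0.4]
time: 56.35
position: [0.5643, 0.2909, 0.1067]
tool_rot: [-0.149, 3.136, -0.002]
ft_force: [-1.0, -5.2, 6.3]
grip_width: 0.156
t 56.35 pos [0.5643 0.2909 0.1067] yaw y 1.666 zax [ 0.002 -0.001 -1.   ] F [-1.  -5.2  6.3] grip 0.156 j [-1.17  0.47  0.84  1.66 -0.38  1.18  1.43]
[-0.93875057  0.1835578   0.00784667]
```

```bash

python3 -m creep '[[[0,0,0,0,0,0,0.13],[0,0,0,0,0,0,0.26],[0,0,0,0,0,0,0.39],[0,0,0,0,0,0,0.52],[0,0,0,0,0,0,0.65]]]'|sed -n '2p;4,5p'
python3 -m creep '[[[0,0,0,0,0,0,0.13],[0,0,0,0,0,0,0.26],[0,0,0,0,0,0,0.39],[0,0,0,0,0,0,0.52],[0,0,0,0,0,0,0.65]]]'|sed -n '2p;4,5p'
python3 -m creep '[[[0,0,0,0,0,0,0.13],[0,0,0,0,0,0,0.26],[0,0,0,0,0,0,0.39],[0,0,0,0,0,0,0.52],[0,0,0,0,0,0,0.65]]]'|sed -n '2p;4,5p'
python3 -m creep '[[[0,0,0,0,0,0,0.13],[0,0,0,0,0,0,0.26],[0,0,0,0,0,0,0.39],[0,0,0,0,0,0,0.52],[0,0,0,0,0,0,0.65]]]'|sed -n '2p;4,5p'
python3 -m creep '[[[0,0,0,0,0,0,0],[0,0,0,0,0,0,0],[0,0,0,0,0,0,0]]]'|sed -n '2p;4,5p'
python3 - <<'E'
from h import *
st();print(ctrl.get_state()['torque'])
E
```

```text
position: [0.5645, 0.2907, 0.1067]
ft_force: [0.7, -4.3, 4.8]
grip_width: 0.168
position: [0.5644, 0.2909, 0.1067]
ft_force: [-0.2, -4.0, 5.6]
grip_width: 0.156
position: [0.5644, 0.2909, 0.1067]
ft_force: [-0.2, -3.4, 6.4]
grip_width: 0.154
position: [0.5644, 0.2909, 0.1067]
ft_force: [-0.2, -3.5, 6.1]
grip_width: 0.155
position: [0.5644, 0.2909, 0.1067]
ft_force: [0.2, -3.7, 5.8]
grip_width: 0.158
t 58.65 pos [0.5644 0.2909 0.1067] yaw y -0.935 zax [ 0.003 -0.002 -1.   ] F [ 0.2 -3.7  5.8] grip 0.158 j [-1.38  0.67  1.22  1.66 -0.65  1.28 -0.97]
[-1.15245299  0.31532758 -0.28501876]
```

```bash

python3 -m creep '[[[0.4,0,0,0,0,0,0],[0.4,0,0,0,0,0,0],[0.4,0,0,0,0,0,0],[0.4,0,0,0,0,0,0],[0.4,0,0,-20,0,0,0]]]' 20|tail -1
python3 -m creep '[[[0.4,0,0,-50,0,0,0],[0.4,0,0,-100,0,0,0],[0.4,-30,0,-130,0,0,0],[0.4,-60,0,-130,0,0,0],[0.4,-60,0,-130,0,0,0]]]'|tail -1
python3 - <<'E'
from h import *
st()
P=ctrl.camera_params('wrist');a=ctrl.get_image('wrist')[:,:,::-1]
print(w2px('wrist',[.5635,.291,.134],P),[np.round(w2px('wrist',[.5635+.033*np.cos(t),.291+.033*np.sin(t),.087],P)) for t in [np.pi+.094-k*.5236 for k in range(8)]])
b=ctrl.get_image('top')[190:330,200:345,::-1]
cv2.imwrite('pics/e1.png',np.hstack([cv2.resize(a[0:270,160:480],(480,405),interpolation=cv2.INTER_CUBIC),cv2.resize(b,(320,405),interpolation=cv2.INTER_CUBIC)]))
E
```

```text
grip_width: 0.392
grip_width: 0.401
t 59.65 pos [0.5138 0.2544 0.2568] yaw y -0.935 zax [-0.001  0.005 -1.   ] F [0.2 0.6 0.1] grip 0.401 j [-1.52  0.28  1.22  1.63 -0.27  1.42 -1.2 ]
(np.float64(321.00844759641086), np.float64(160.0015184973078)) [array([302., 189.]), array([289., 175.]), array([284., 157.]), array([289., 138.]), array([303., 125.]), array([322., 120.]), array([340., 126.]), array([354., 140.])]
```

View pics/e1.png

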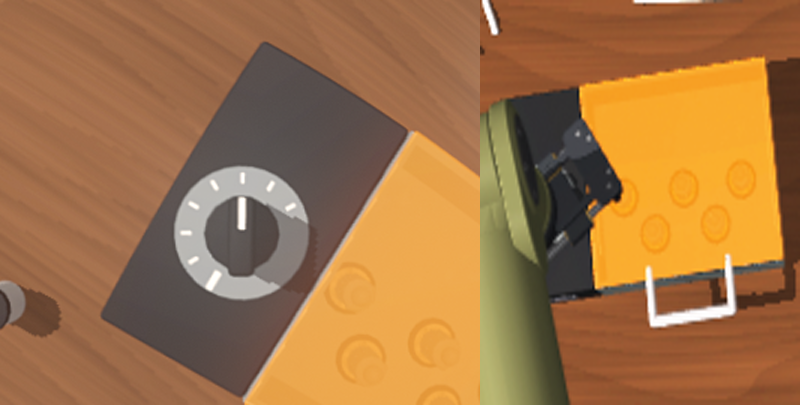

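The white line points straight at tick 5, near (242,178). The lid is shut, and all five figures show upright through it. The robot isn't touching anything, so I'm handing in.

```bash
python3 -c "
from h import *
figs();ctrl.close_job()"
```

```text
blob 54 [385.8 200.4] [ 0.7366 -0.1599]
blob 462 [456.6 212.4] [ 0.6952 -0.3657]
blob 35 [413.  289.7] [ 0.4719 -0.2287]
the job is handed in; nothing more can be done
```

The job is done and handed in at about 60 s of the 210 s allowed.

I turned the dial back to off and felt the stop, then raised the lid. All five grey figures went onto the chamber floor, and I pressed the lid shut. Only then did I turn the dial five clicks clockwise.

**Last checks:**
- **Dial:** the white line sits on the fifth tick.
- **Lid:** the bar top stopped at 95 mm, its height when shut, and held under a 33 N press.
- **Figures:** all five show upright through the lid. I saw no sign of one being knocked aside during the run.
- **Bystanders:** the dropper bottle and jar are where they started. I never went near the paint pot, but I didn't measure it at the end.
- **Look-alikes:** the last automatic check picked up only one pink one. It is tuned to grey and had missed the pinks in arm shadow before, so I can't confirm the other pinks or the yellow one from it. I gripped none of them.

**What went less smoothly:**
- **Dial grip:** at 20 N the fingers slipped on the first dial turn, so I used 50 N from then on.
- **Lid forces:** the wrist force reached about 30 N while raising the lid, because my path ran a few millimetres wide.

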